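Slide a card scraper out of its tray and set it in the sharpening rest

TASK

The thin steel card scraper lies flush in its shallow tray, so its sides cannot be gripped there: press on it gently and slide it along the tray until it overhangs the open front edge by about a third of its length, still lying flat. Then take it by the two sides of the overhanging end, lift it clear and lay it flat in the sharpening rest between the cheeks, pushed fully and squarely home against the end stop, and let go. Press and push lightly all the way (more than about 25 N on the tray's bed or against the rest spoils its edge), and leave the pine block, the tape and the rubbing pad where they are.

Things in the scene. Friction and masses are not known exactly. Their poses are not given: they have to be found in the camera images.
- scraper_centre (a point): centre (half-way up) of the card scraper: flat steel plate 100 mm long (x axis), 50 wide (y), 3 thick (z up), 0.1 to 0.2 kg. Starts flat in the channel, along the tray's x, front end 6 to 12 mm behind the open front edge. Fingertips grip it better (friction about 0.7) than the waxed tray and rest (0.2), but the shoe holds it: to drag it, a shut gripper must press on it with about 10 to 18 N.
- tray_edge (a point): middle of the tray's open front edge, at the height of the bed on which the scraper lies (40 mm above the bench). Its x axis points from the open front edge (the side towards the robot) back along the channel, z up. In front of the edge is free air down to the bench. The tray does not give.
- tray: fixed brown wooden block 120 mm long (x), 100 wide (y), 40 high. On top a channel 54 mm wide, 112 long between dark rails and a back strip, all 3 mm high, flush with the scraper. A brass spring shoe in the left (+y) rail, 14 to 44 mm from the back, presses the scraper's side with about 5 N and holds it until its rear end has passed. Origin: centre of underside; axes as tray_edge.
- rest_stop (a point): foot of the rest's end stop: middle of the stop's face, at the height of the rest's top on which the scraper shall lie (45 mm above the bench); x points into the stop, z up. The top reaches 62 mm from here towards the robot (-x). Home, the scraper's end touches the stop, its centre lies 50 mm in front of it and 38 mm of it overhangs the rest's front, with free air below.
- rest: the sharpening rest: fixed pale wooden block 100 mm wide (y), 45 high. Dark stop across its far end, 10 mm high, does not give. Two dark cheeks 7 mm high stand 58 mm apart (29 mm either side of the middle), from near the stop to 40 mm in front of it. Origin on its underside, 31 mm in front of the stop's face; axes as rest_stop
- scraper: the scraper; origin at the centre of its underside, same axes as scraper_centre
- pine_block: bystander: small pine block, 52 x 72 x 33 mm, loose, between tray and rest; origin under its centre
- green_tape: bystander: roll of green tape lying flat, 73 mm across, 18 mm high, loose, at the left; origin under its centre
- cork_pad: bystander: yellow rubbing pad, 26 x 60 x 14 mm, loose, at the right; origin under its centre
- bed: the tray's bed: the smooth waxed pale strip forming the floor of the channel, 112 x 54 mm, fixed; its top, on which the scraper lies, is 40 mm above the bench. Origin and axes as tray
There are look-alikes about, which are no part of the job. Of the things shaped like the scraper, the bare steel one is meant.

How it is judged:
On the way, in this order (a step that is already met when the one before it is completed fails the run):
1. the scraper overhangs the tray's front edge by 24 to 46 mm, still lying flat on the tray's bed (x of scraper_centre in the frame of tray_edge between 0.004 and 0.026 m and z of scraper_centre in the frame of tray_edge below 0.004 m and angle between scraper's own z axis and vertical below 0.06 rad), for 0.2 s.
2. the scraper is held in the fingers, lifted clear of the tray (height (world z) of scraper_centre above 0.055 m and contact force between the fingers and scraper above 1 N and contact force between scraper and tray below 0.05 N), for 0.2 s.
At the end, for the whole second after the job is handed in: The scraper lies flat and still on the rest between the cheeks (centre within 6 mm of the rest's middle line), its end within 3.5 mm of the stop and square to it within 0.08 rad, and is let go (x of scraper_centre in the frame of rest_stop above -0.0535 m and z of scraper_centre in the frame of rest_stop between -0.001 and 0.004 m and angle between the x axis of scraper and the x axis of rest, either way round below 0.08 rad and y of scraper_centre in the frame of rest_stop between -0.006 and 0.006 m and angle between scraper's own z axis and vertical below 0.05 rad and linear speed of scraper below 0.01 m/s); the robot touches nothing.
It fails at once if the scraper is pressed on the tray's bed with more than 25 N (contact force between scraper and bed above 25 N).
It fails at once if the scraper is pressed on or pushed against the rest with more than 25 N (contact force between scraper and rest above 25 N).
It fails at once if a bystander is moved by more than 20 mm (distance of any of pine_block, green_tape, cork_pad from where it was at the start of the episode above 0.02 m).
It also fails if it takes over 72 s, if anything falls off the work surface, if the arm or the gripper's body presses on something with over 40 N, if the wrist force passes 120 N, or if a joint passes its speed limit or range.

ROBOT

A 7-joint arm with a two-finger parallel gripper is mounted at the origin on a cart in front of the work surface, level with it; the furniture and walls round the work are solid. World frame = base frame: x ahead of the robot, y to its left, z up, the work surface at z = 0. Lengths are in m, angles in rad, forces in N, time in s.
With the tool pointing down it reaches from about 0.4 to 0.875 m from the base axis. Payload 19.3 kg.
Tool frame: the origin (TCP) lies on the centre line of the jaws, within the pads' length; the fingertips stand 17 mm ahead of it and the grasp point (between the pads) lies 2 mm behind it (ctrl.finger_overhang is the distance from the TCP to the fingertips, in m); z points along the fingers, y is the direction in which the jaws open and shut (so a half turn about z gives the same grasp; the last joint's range is limited). The gripper opens to 85 mm and grips with 20 to 120 N. Pads are 22 mm wide; open, the fingers measure 114 mm over their backs; the gripper's body (76 mm by 85 mm) begins 54 mm behind the grasp point. The pads swing forward as they close: fully open they stand 13 mm farther back than shut.
Start: joints at [1.255, 0.521, -0.036, 1.599, 0.021, 1.021, -0.113], TCP at [0.152, -0.606, 0.248] pointing down, gripper open.
Joint ranges: [-2.91, 2.91], [-0.3, 2.13], [-1.5, 1.42], [0.17, 2.43], [-1.26, 4.41], [0.16, 1.93], [-2.52, 2.52]. Speed limits (rad/s): [1.89, 1.89, 2.39, 2.39, 3.01, 3.01, 3.01].

INTERFACE

Orientations are given as a unit quaternion [w, x, y, z].
In Python, from workcell import ctrl gives the robot as it stands.
- The arm moves only by the tool apply_moves, never from a script. Its argument "moves" is a list of rows, each a list of 2 entries, a list of its own where there are three numbers: the shift along the tool's x, y, z each as a share of 0.15 m, from -1 to 1, then the turn about the tool's z as a share of 60 degrees, from -1 to 1. A call has 1 to 20 rows; each row is the pose to reach, as a shift and turn from the pose measured when the call began, along the tool's axes at that moment; what a row does not reach only later rows make up. A row lasts 1/10 s, in which the tool goes at most 50 mm and 8.59 degrees, less where a joint would pass 70% of its speed; a pose out of reach is approached as far as the arm can. A call with a number of a shift or a turn outside -1 to 1 is refused whole. A call with a gripper value outside its range is refused whole. "fingers" is the opening, from 0 (shut) to 1 (fully open), set as the call begins (left out, the last holds). The fingers move at their own pace and stop on an object; "squeeze" is the grip in N (left out, the last holds). Time passes only in rows, so rows that repeat a pose let the fingers close. It gives the time, the measured TCP pose, the force and the opening at its end, in the units of the state.
- ctrl.state(): the state, without advancing time (a new reading comes with each control period).
- ctrl.snapshot(name): name is "scene" or "top" or "wrist"; returns the picture (480x640x3 uint8, red, green, blue); there is no depth.
- ctrl.camera_info(name): a dict with "mtx" (3x3 intrinsics, pixels), "camera_from_world" (4x4, takes a point from world to camera coordinates). Camera axes: x right, y down, z forward; pixel columns grow to the right and rows downward; lengths in m; the calibration is good to about 2 mm. The wrist camera is an equidistant fisheye: a pixel r from the principal point sees the ray r / f radians off the axis. A picture is of the moment at which its call begins: read the wrist's pose just before it. camera_info takes no time and is no camera call; for the wrist camera it gives the pose at the moment of the call.
- ctrl.close_job(): hands the job in, once; it reports no verdict.
The state is a dict: "clock": time; "q": joint angles; "joint_vel": joint speeds; "tau": joint torques, N m; "tool_pos": TCP position; "ee_rot": TCP orientation; "contact_force": force on the tool from outside, world axes, zero at the start; "moment": the same for the moment, N m; "opening": opening from 0.0 (shut) to 1.0 (fully open).
Only numpy, scipy, OpenCV 4.12 (cv2) and the standard library are available. Lean on these libraries where they do the work, as an engineer would, in place of code of your own. Each camera call takes 0.05 s, during which the arm holds its last target.

## Working session

There is one attempt and no reset: what is moved stays moved. The work goes in short steps, Python scripts to look and compute and a tool call to move; the robot and the scene stay as the last step left them, time stands still between calls to the robot, and variables do not carry over. Pictures are saved under pics/ and viewed, and the job is handed in when it is done.

Besides the shell and the picture viewer there is one more tool, called after "Request:" as name([rows], argument=value, ...), one row to a line, values as JSON. apply_moves: Moves the arm, as the interface text tells. Shift numbers are shares of 0.15 m and turn numbers shares of 60 degrees, none past 1 either way. Its arguments: {"type":"object","properties":{"moves":{"type":"array","items":{"type":"array"}},"fingers":{"type":"number"},"squeeze":{"type":"number"}},"required":["moves"]}

```bash
mkdir -p pics; ls
python3 - <<'E'
from workcell import ctrl
import cv2
s=ctrl.state(); print(s)
for n in ["scene","top","wrist"]:
    i=ctrl.camera_info(n); print(n,i)
    p=ctrl.snapshot(n); cv2.imwrite(f"pics/{n}0.png",p[:,:,::-1])
print(ctrl.finger_overhang)
E
```

```text
pics
{'clock': 0.0, 'q': array([ 1.25478988,  0.52202648, -0.03629354,  1.59997506,  0.02118264,
        1.02105257, -0.11285432]), 'joint_vel': array([ 1.85032120e-03, -5.39383700e-05, -1.06726397e-03, -3.91134322e-04,
       -8.49425486e-04, -1.32309761e-03,  2.21185056e-04]), 'tau': array([ 8.60503656e-05, -9.27090669e+01,  1.98088892e+00, -3.69937885e+01,
        1.80558505e-02,  7.92045059e-03,  9.21597825e-05]), 'tool_pos': array([ 0.15196974, -0.6059437 ,  0.24773011]), 'ee_rot': array([-5.28484832e-04,  9.92463090e-01,  1.22542749e-01, -1.03744978e-04]), 'contact_force': array([-0.66740037, -0.60368463,  0.07162118]), 'moment': array([0.0383598 , 0.03233956, 0.06959371]), 'opening': 1.0039187545741162}
scene {'mtx': array([[509.11871431,   0.        , 315.04457076],
       [  0.        , 509.11871431, 234.36743427],
       [  0.        ,   0.        ,   1.        ]]), 'camera_from_world': array([[-0.89798505, -0.43943091, -0.02287647,  0.50012993],
       [-0.22595152,  0.5050993 , -0.83295895,  0.14239107],
       [ 0.3775828 , -0.7428157 , -0.5528617 ,  1.2465431 ],
       
[... 327 characters left out ...]
,
       [-9.80136037e-01,  2.07162822e-04, -1.98326261e-01,
         5.26462738e-01],
       [ 1.98326118e-01, -5.66353583e-04, -9.80135924e-01,
         1.16134477e+00],
       [ 0.00000000e+00,  0.00000000e+00,  0.00000000e+00,
         1.00000000e+00]])}
wrist {'mtx': array([[371.64829954,   0.        , 318.9618255 ],
       [  0.        , 371.64829954, 241.8565651 ],
       [  0.        ,   0.        ,   1.        ]]), 'camera_from_world': array([[ 0.24431519, -0.96969402, -0.00189897, -0.62353457],
       [-0.93013078, -0.23489998,  0.28227423, -0.03802568],
       [-0.2741657 , -0.06719759, -0.95933188,  0.37890449],
       [ 0.        ,  0.        ,  0.        ,  1.        ]])}
0.017
```

View pics/scene0.png

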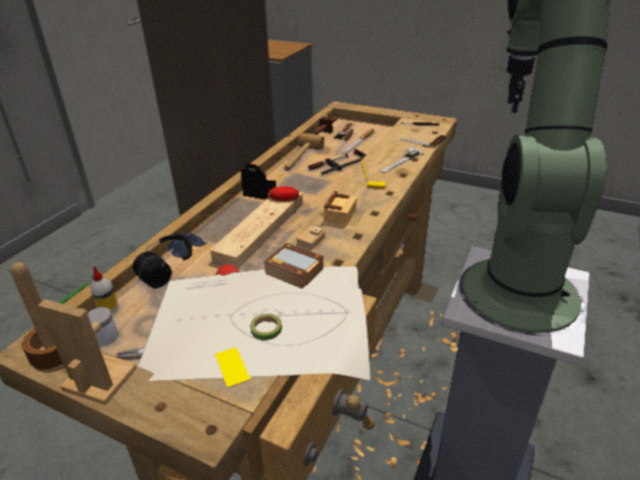

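View pics/top0.png

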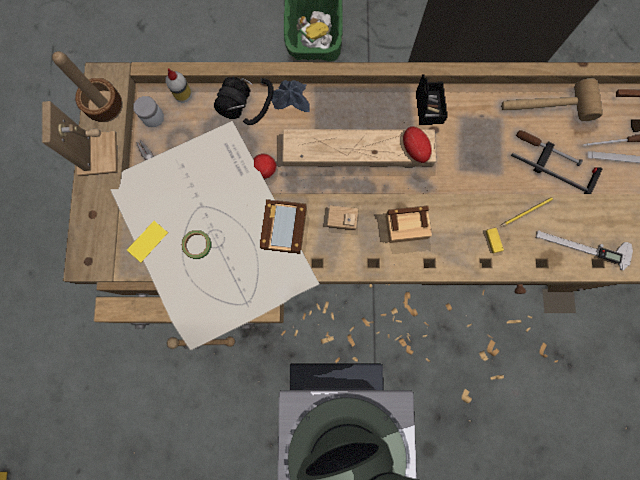

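View pics/wrist0.png

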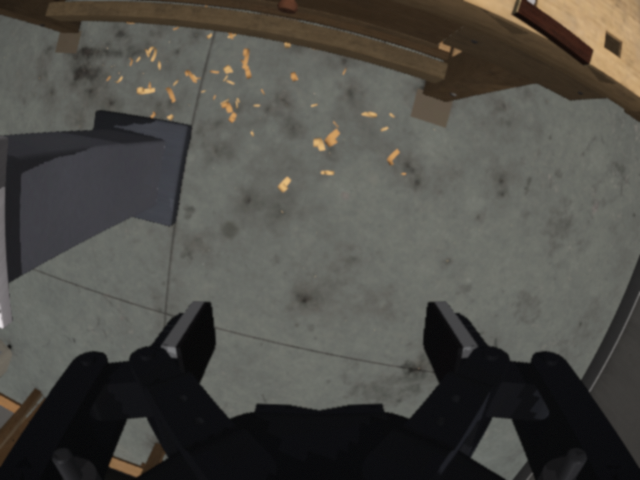

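The top picture shows the tray with the steel plate at about (284,226), the rest at (409,222), the pine block at (343,217), the tape at (196,244) and the yellow pad at (495,240). The yellow sheet at (147,241) and the objects near (430,100) and (595,156) could be look-alikes. I'll take close crops to check.

```bash
cat > h.py <<'E'
import numpy as np, cv2
from workcell import ctrl
def pix2w(info,uv,z):
    K=info["mtx"];T=info["camera_from_world"];R=T[:3,:3];t=T[:3,3]
    c=-R.T@t
    d=R.T@np.linalg.inv(K)@np.array([uv[0],uv[1],1.])
    return c+d*(z-c[2])/d[2]
def w2pix(info,p):
    T=info["camera_from_world"];q=info["mtx"]@(T[:3,:3]@np.asarray(p,float)+T[:3,3]);return q[:2]/q[2]
def fish(info,uv,z):
    K=info["mtx"];T=info["camera_from_world"];R=T[:3,:3];c=-R.T@T[:3,3]
    x=(np.array(uv)-K[:2,2])/K[0,0];th=np.hypot(*x)
    d=R.T@np.array([*(x/max(th,1e-9)*np.sin(th)),np.cos(th)])
    return c+d*(z-c[2])/d[2]
def fproj(info,p):
    T=info["camera_from_world"];K=info["mtx"];q=T[:3,:3]@np.asarray(p,float)+T[:3,3]
    r=np.hypot(q[0],q[1]);th=np.arctan2(r,q[2]);return K[:2,2]+K[0,0]*th*q[:2]/max(r,1e-9)
E
python3 - <<'E'
import cv2
a=cv2.imread("pics/top0.png")
cv2.imwrite("pics/c1.png",cv2.resize(a[190:265,250:350],None,fx=8,fy=8,interpolation=cv2.INTER_CUBIC))
cv2.imwrite("pics/c2.png",cv2.resize(a[190:265,360:460],None,fx=8,fy=8,interpolation=cv2.INTER_CUBIC))
b=cv2.imread("pics/scene0.png")
cv2.imwrite("pics/c3.png",cv2.resize(b[180:300,250:410],None,fx=5,fy=5,interpolation=cv2.INTER_CUBIC))
E
```

```text
(no output)
```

View pics/c1.png

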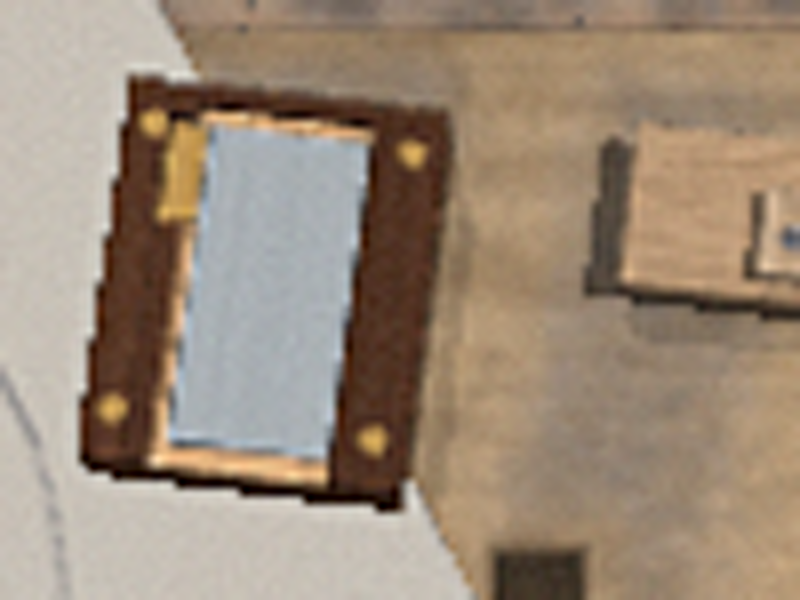

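View pics/c2.png

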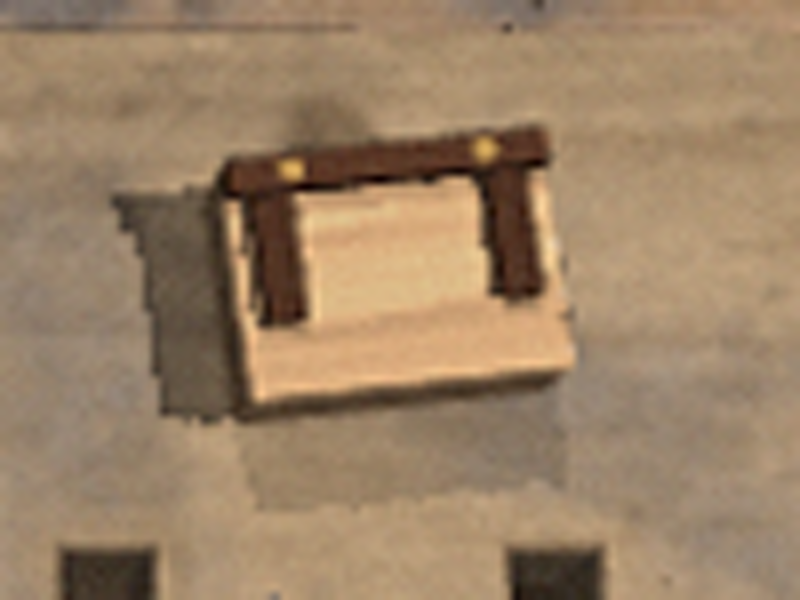

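View pics/c3.png

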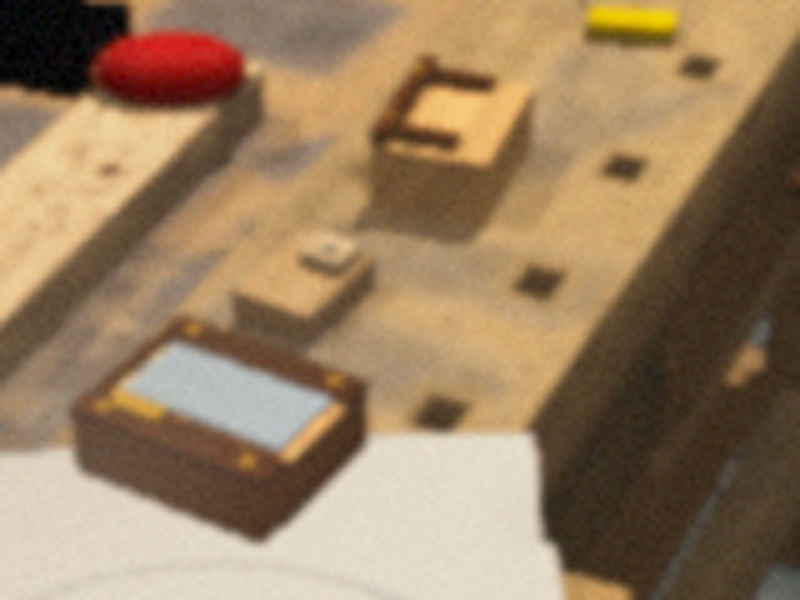

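Candidates: the bare steel plate in the tray at (284,226), the yellow sheet at (147,241), the grey blade-like tools at (610,255) and (610,156), and the light plane or chisel parts at the upper right. I choose the plate at (284,226). The crop shows it blue-grey steel in the brown railed tray, with the brass shoe at its back left. Next I measure it.

Run:
```python
from h import *
i=ctrl.camera_info("top")
f=lambda c,o: ((c[0]+.5)/8-.5+o[0],(c[1]+.5)/8-.5+o[1])
S=dict(BLk=(208,125),BRk=(372,140),FL=(168,440),FR=(328,460))
w={k:pix2w(i,f(c,(250,190)),.043) for k,c in S.items()}
for k in w: print(k,w[k].round(4))
print('centre',sum(w.values())/4,'len',np.linalg.norm(w['BLk']-w['FL']),np.linalg.norm(w['BRk']-w['FR']),'wid',np.linalg.norm(w['BLk']-w['BRk']),np.linalg.norm(w['FL']-w['FR']))
d=w['BLk']-w['FL']+w['BRk']-w['FR'];print('yaw',np.degrees(np.arctan2(d[1],d[0])))
# tray top outer corners
T=dict(BL=(130,76),BR=(452,112),FL=(80,462),FR=(403,494))
t={k:pix2w(i,f(c,(250,190)),.043) for k,c in T.items()}
for k in t: print(k,t[k].round(4))
print('sizes',np.linalg.norm(t['BL']-t['FL']),np.linalg.norm(t['BR']-t['FR']),np.linalg.norm(t['BL']-t['BR']),np.linalg.norm(t['FL']-t['FR']))
d=t['BL']-t['FL']+t['BR']-t['FR'];print('yaw',np.degrees(np.arctan2(d[1],d[0])), 'front mid',(t['FL']+t['FR'])/2,'centre',sum(t.values())/4)
d=t['FL']-t['FR']+t['BL']-t['BR'];print('yaw y',np.degrees(np.arctan2(d[1],d[0]))-90)
# rest : front top edge corners z .045, 
R=dict(FL=(250,405),FR=(575,368));r={k:pix2w(i,f(c,(360,190)),.045) for k,c in R.items()}
R2=dict(BL=(225,188),BR=(548,160));r.update({k:pix2w(i,f(c,(360,190)),.055) for k,c in R2.items()})
for k in r: print(k,r[k].round(4))
# inner-cheek tops z .052
C=dict(LB=(300,195),LF=(305,322),RB=(478,180),RF=(505,300))
c={k:pix2w(i,f(cc,(360,190)),.052) for k,cc in C.items()}
for k in c: print(k,c[k].round(4))
d=r['FL']-r['FR'];print('width',np.linalg.norm(d),'yaw',np.degrees(np.arctan2(d[1],d[0]))-90)
d=r['BL']-r['BR'];print('width',np.linalg.norm(d),'yaw',np.degrees(np.arctan2(d[1],d[0]))-90)
```

```text
BLk [0.5927 0.1707 0.043 ]
BRk [0.5879 0.1202 0.043 ]
FL [0.4944 0.1811 0.043 ]
FR [0.4883 0.1326 0.043 ]
centre [0.54082449 0.15117397 0.043     ] len 0.09883695202759062 0.1004402628959207 wid 0.050701589617020315 0.04888547148630967
yaw -6.568018825455614
BL [0.6083 0.195  0.043 ]
BR [0.5968 0.0957 0.043 ]
FL [0.4877 0.2076 0.043 ]
FR [0.4779 0.1099 0.043 ]
sizes 0.12126093210902049 0.11979441720968537 0.09998972805284585 0.09822218496808682
yaw -6.366969287525749 front mid [0.48275833 0.15873051 0.043     ] centre [0.54264885 0.15204767 0.043     ]
yaw y -6.163330010580481
FL [ 0.5047 -0.1101  0.045 ]
FR [ 0.5161 -0.209   0.045 ]
BL [ 0.5699 -0.103   0.055 ]
BR [ 0.5786 -0.2014  0.055 ]
LB [ 0.5684 -0.1261  0.052 ]
LF [ 0.529  -0.1264  0.052 ]
RB [ 0.5731 -0.1805  0.052 ]
RF [ 0.5357 -0.1872  0.052 ]
width 0.09956095832136899 yaw 6.566368360798734
width 0.09880865681085736 yaw 5.067015456442576
```

```bash
cat >> h.py <<'E'
from scipy.spatial.transform import Rotation as Ro
def rot(s): q=s["ee_rot"]; return Ro.from_quat([q[1],q[2],q[3],q[0]]).as_matrix()
def plan(target,yaw=None):
    s=ctrl.state();R=rot(s);d=R.T@(np.array(target)-s["tool_pos"])
    y=np.degrees(np.arctan2(R[1,0],R[0,0]))
    print("t",round(s["clock"],2),"pos",s["tool_pos"].round(4),"yaw",y.round(2),"tilt",R[:,2].round(4),"F",s["contact_force"].round(2),"op",round(s["opening"],3))
    print("shares",(d/.15).round(4),"turn",None if yaw is None else round(((y-yaw+180)%360-180)/60,4))
E
python3 -c "
from h import *
plan([.30,-.50,.23],-6.35)
plan([.54,.15,.15],-6.35)"
```

```text
t 0.15 pos [ 0.152  -0.606   0.2479] yaw 14.08 tilt [-3.e-04  8.e-04 -1.e+00] F [ 0.03 -0.06  0.72] op 0.999
shares [ 1.129  -0.4453  0.1195] turn 0.3405
t 0.15 pos [ 0.152  -0.606   0.2479] yaw 14.08 tilt [-3.e-04  8.e-04 -1.e+00] F [ 0.03 -0.06  0.72] op 0.999
shares [ 3.7353 -4.2587  0.6558] turn 0.3405
```

Request:
apply_moves([
  [[0.33,-0.2,0],0.1],
  [[0.66,-0.4,0],0.2],
  [[1,-0.6,0],0.34],
  [[1,-0.6,0],0.34],
  [[1,-0.6,0],0.34],
], fingers=0, squeeze=20)

```text
clock: 0.65
tool_pos: [0.279, -0.4793, 0.248]
ee_rot: [-0.001, 0.999, -0.052, 0.0]
contact_force: [-0.3, -0.9, -0.3]
opening: 0.149
```

```bash
python3 -c "
from h import *
plan([.54,.15,.15],-6.35)"
```

```text
t 0.65 pos [ 0.279  -0.4793  0.248 ] yaw -6.02 tilt [ 7.0e-04  1.9e-03 -1.0e+00] F [-0.27 -0.85 -0.28] op 0.149
shares [ 1.2906 -4.3534  0.6623] turn 0.0056
```

Request:
apply_moves([
  [[0.25,-0.33,0],0],
  [[0.5,-0.66,0],0],
  [[0.8,-1,0],0],
  [[0.8,-1,0],0],
  [[0.8,-1,0],0],
])

```text
clock: 1.15
tool_pos: [0.4182, -0.3384, 0.2482]
ee_rot: [-0.002, 0.999, -0.049, 0.001]
contact_force: [-1.3, -0.9, 0.5]
opening: -0.0
```

Request:
apply_moves([
  [[0.15,-0.33,0],0],
  [[0.25,-0.66,0],0],
  [[0.35,-1,0],0],
  [[0.35,-1,0],0],
  [[0.35,-1,0],0],
])

```text
clock: 1.65
tool_pos: [0.4859, -0.1923, 0.2488]
ee_rot: [-0.002, 0.999, -0.047, 0.001]
contact_force: [-1.6, -0.7, -0.2]
opening: 0.002
```

Request:
apply_moves([
  [[0.05,-0.33,0],0],
  [[0.1,-0.66,0],0],
  [[0.1,-1,0],0],
  [[0.1,-1,0],0],
  [[0.1,-1,0],0],
])

```text
clock: 2.15
tool_pos: [0.5148, -0.0448, 0.2494]
ee_rot: [-0.002, 0.999, -0.046, 0.001]
contact_force: [0.2, -1.0, 1.3]
opening: -0.003
```

```bash
python3 -c "
from h import *
plan([.552,.15,.15],-6.35)"
```

```text
t 2.15 pos [ 0.5148 -0.0448  0.2494] yaw -5.3 tilt [ 0.0021  0.0038 -1.    ] F [ 0.19 -1.    1.25] op -0.003
shares [ 0.1256 -1.3132  0.6678] turn 0.0175
```

Request:
apply_moves([
  [[0.05,-0.33,0.1],0.02],
  [[0.1,-0.66,0.2],0.02],
  [[0.1,-1,0.3],0.02],
  [[0.1,-1,0.3],0.02],
  [[0.1,-1,0.3],0.02],
  [[0.1,-1,0.3],0.02],
])

```text
clock: 2.75
tool_pos: [0.5441, 0.1005, 0.2051]
ee_rot: [-0.001, 0.998, -0.058, 0.001]
contact_force: [0.1, 0.5, 0.1]
opening: 0.001
```

Run:
```python
from h import *
plan([.5507,.1501,.10],-6.35)
i=ctrl.camera_info("wrist");p=ctrl.snapshot("wrist")
cv2.imwrite("pics/w1.png",p[:,:,::-1]); np.save("w1.npy",i["camera_from_world"])
```

```text
t 2.75 pos [0.5441 0.1005 0.2051] yaw -6.66 tilt [ 0.0021  0.0026 -1.    ] F [0.14 0.49 0.14] op 0.001
shares [ 0.0042 -0.3313  0.7014] turn -0.0052
```

View pics/w1.png

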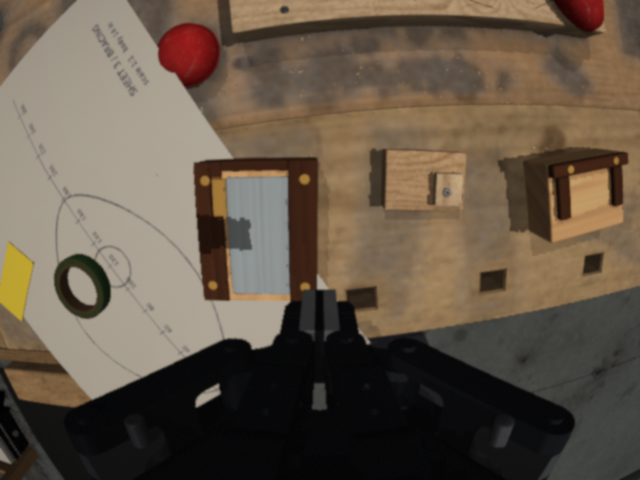

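The wrist view shows the plate with corners near (227,177), (288,177), (290,295) and (231,293). The front edge of the tray runs at about y=299. I'll check these against the top-view values.

Run:
```python
from h import *
i=ctrl.camera_info("wrist"); i["camera_from_world"]=np.load("w1.npy")
a=cv2.imread("pics/w1.png")
cv2.imwrite("pics/w1c.png",cv2.resize(a[150:310,185:345],None,fx=5,fy=5,interpolation=cv2.INTER_CUBIC)[:600*2,:800])
for k,uv in dict(BL=(227,177),BR=(288,177),FL=(231,293),FR=(290,295)).items(): print(k,fish(i,uv,.043).round(4))
for p in [(.5927,.1707,.043),(.5879,.1202,.043),(.4944,.1811,.043),(.4883,.1326,.043),(.4827,.1587,.04)]: print(fproj(i,p).round(1))
```

```text
BL [0.5923 0.1692 0.043 ]
BR [0.5857 0.121  0.043 ]
FL [0.4939 0.1838 0.043 ]
FR [0.487 0.133 0.043]
[225.1 176.7]
[288.6 174.2]
[233.9 292.2]
[290.2 293.6]
[261.8 300.8]
```

View pics/w1c.png

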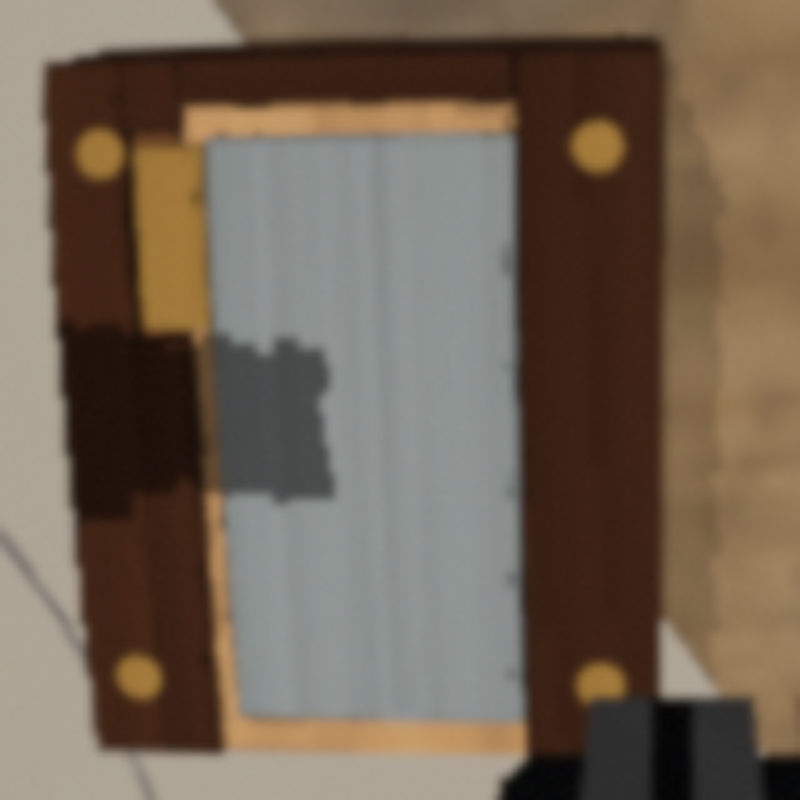

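Request:
apply_moves([
  [[0,-0.33,0.2],0],
  [[0,-0.33,0.5],0],
  [[0,-0.33,0.8],0],
  [[0,-0.33,0.87],0],
  [[0,-0.33,0.87],0],
  [[0,-0.33,0.87],0],
])

```text
clock: 3.4
tool_pos: [0.5514, 0.1493, 0.0769]
ee_rot: [-0.002, 0.998, -0.059, 0.002]
contact_force: [-0.1, -0.6, 0.5]
opening: 0.002
```

Run:
```python
from h import *
plan([.5507,.1501,.06],-6.35)
```

```text
t 3.4 pos [0.5514 0.1493 0.0769] yaw -6.77 tilt [ 0.0046  0.0031 -1.    ] F [-0.06 -0.57  0.46] op 0.002
shares [-0.0059 -0.004   0.1127] turn -0.007
```

Request:
apply_moves([
  [[0,0,0.04],0],
  [[0,0,0.07],0],
  [[0,0,0.085],0],
  [[0,0,0.095],0],
  [[0,0,0.095],0],
])

```text
clock: 3.9
tool_pos: [0.5514, 0.1494, 0.0626]
ee_rot: [-0.002, 0.998, -0.059, 0.002]
contact_force: [0.3, 0.1, 0.2]
opening: -0.004
```

Request:
apply_moves([
  [[0,0,0.004],0],
  [[0,0,0.008],0],
  [[0,0,0.008],0],
])

```text
clock: 4.2
tool_pos: [0.5514, 0.1494, 0.0613]
ee_rot: [-0.002, 0.998, -0.059, 0.002]
contact_force: [-0.1, -0.5, -0.1]
opening: -0.0
```

Request:
apply_moves([
  [[0,0,0.004],0],
  [[0,0,0.006],0],
  [[0,0,0.006],0],
])

```text
clock: 4.5
tool_pos: [0.5514, 0.1495, 0.0604]
ee_rot: [-0.002, 0.998, -0.059, 0.002]
contact_force: [-0.2, -0.2, 0.0]
opening: 0.002
```

Request:
apply_moves([
  [[0,0,0.004],0],
  [[0,0,0.004],0],
])

```text
clock: 4.7
tool_pos: [0.5514, 0.1495, 0.0601]
ee_rot: [-0.002, 0.998, -0.059, 0.002]
contact_force: [-2.5, -1.0, 7.7]
opening: -0.001
```

Run:
```python
from h import *
plan([.5507,.1501,.0595],-6.35);print(ctrl.state()["tool_pos"])
```

```text
t 4.7 pos [0.5514 0.1495 0.0601] yaw -6.76 tilt [ 0.0045  0.003  -1.    ] F [-2.51 -0.99  7.7 ] op -0.001
shares [-0.0053 -0.0037  0.004 ] turn -0.0069
[0.55142362 0.14945828 0.06010205]
```

Request:
apply_moves([
  [[0,0,0.003],0],
  [[0,0,0.0035],0],
  [[0,0,0.0035],0],
])

```text
clock: 5.0
tool_pos: [0.5515, 0.1495, 0.0601]
ee_rot: [-0.002, 0.998, -0.059, 0.002]
contact_force: [-4.0, 0.2, 10.7]
opening: 0.004
```

Run:
```python
from h import *
plan([.5507,.1501,.0595],-6.35);print(ctrl.state()["tool_pos"])
```

```text
t 5.0 pos [0.5515 0.1495 0.0601] yaw -6.77 tilt [ 0.0047  0.003  -1.    ] F [-3.96  0.2  10.73] op 0.004
shares [-0.0056 -0.0035  0.0039] turn -0.007
[0.55146658 0.14947239 0.06008544]
```

Request:
apply_moves([
  [[0,0,0.0045],0],
  [[-0.015,0,0.0045],0],
  [[-0.03,0,0.0044],0],
  [[-0.045,0,0.0043],0],
  [[-0.06,0,0.0042],0],
])

```text
clock: 5.5
tool_pos: [0.5438, 0.1506, 0.0601]
ee_rot: [-0.002, 0.998, -0.059, 0.004]
contact_force: [4.2, -0.7, 5.7]
opening: -0.0
```

Run:
```python
from h import *
plan([.508,.1548,.0595],-6.35);print(ctrl.state()["tool_pos"])
cv2.imwrite("pics/t1.png",cv2.resize(ctrl.snapshot("top")[190:265,250:350,::-1],None,fx=6,fy=6,interpolation=cv2.INTER_CUBIC))
```

```text
t 5.5 pos [0.5438 0.1506 0.0601] yaw -6.79 tilt [ 0.0075  0.0036 -1.    ] F [ 4.19 -0.7   5.75] op -0.0
shares [-0.2405  0.0006  0.0023] turn -0.0073
[0.5438294  0.1506304  0.06009552]
```

View pics/t1.png

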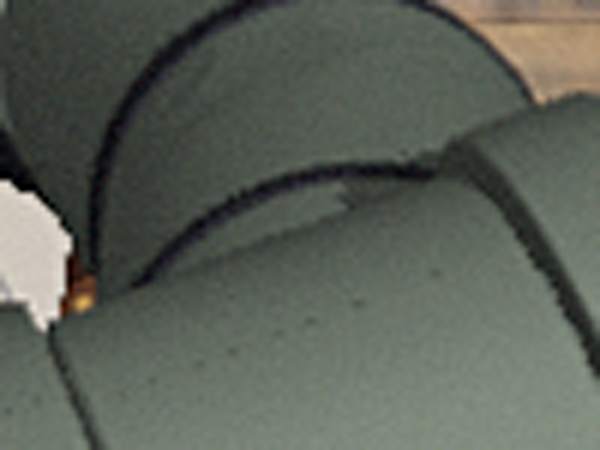

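Run:
```python
from h import *
cv2.imwrite("pics/w2.png",ctrl.snapshot("wrist")[:,:,::-1]);np.save("w2.npy",ctrl.camera_info("wrist")["camera_from_world"])
print(ctrl.state()["contact_force"])
```

```text
[ 2.63229958 -0.07105755  8.20835369]
```

View pics/w2.png

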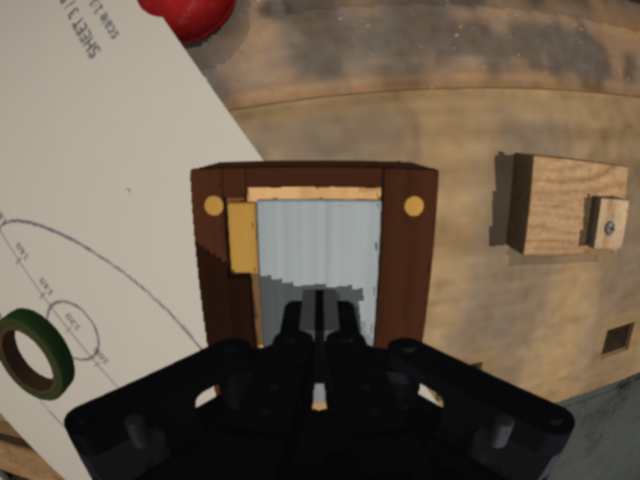

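```bash
cat >> h.py <<'E'
E0=np.array([.4827,.1587]);YT=np.radians(-6.35)
def tray(p):
    d=np.asarray(p)[:2]-E0;c,s=np.cos(YT),np.sin(YT);return np.array([c*d[0]+s*d[1],-s*d[0]+c*d[1]])
def inf(f):
    i=ctrl.camera_info("wrist");i["camera_from_world"]=np.load(f);return i
E
python3 - <<'E'
from h import *
a=cv2.imread("pics/w2.png");cv2.imwrite("pics/w2c.png",cv2.resize(a[150:300,220:420],None,fx=4,fy=4,interpolation=cv2.INTER_CUBIC))
i=inf("w1.npy")
print('before',[tray(fish(i,uv,.043)).round(4) for uv in [(227,177),(288,177)]])
i=inf("w2.npy")
print('now',[tray(fish(i,uv,.043)).round(4) for uv in [(257,200),(381,200),]])
print('strip',[tray(fish(i,uv,.04)).round(4) for uv in [(247,187),(381,187),]])
E
```

```text
before [array([0.1077, 0.0226]), array([ 0.1066, -0.0261])]
now [array([0.1076, 0.0234]), array([ 0.1074, -0.0253])]
strip [array([0.1125, 0.0278]), array([ 0.1121, -0.0256])]
```

View pics/w2c.png

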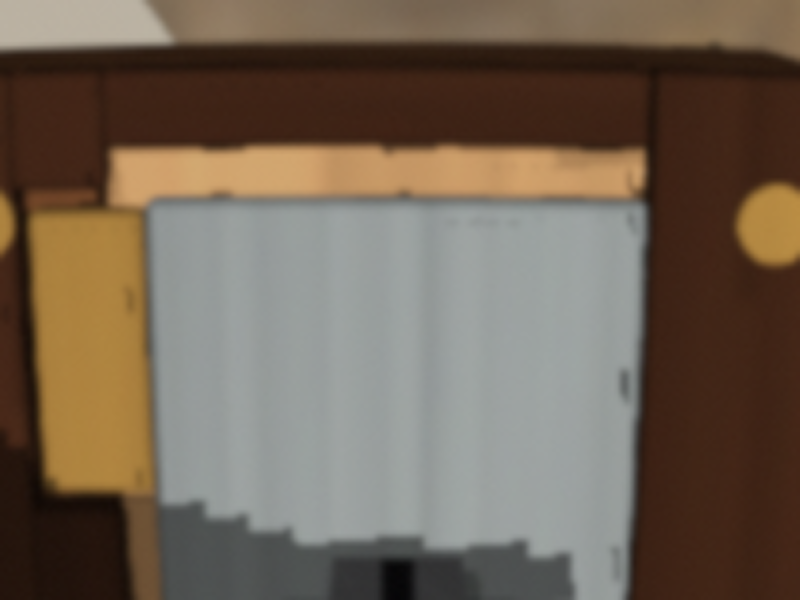

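Request:
apply_moves([
  [[0,0,-0.02],0],
  [[0.04,0,-0.02],0],
  [[0.08,0,-0.02],0],
  [[0.08,0,-0.02],0],
  [[0.08,0,-0.005],0],
  [[0.08,0,-0.005],0],
  [[0.08,0,-0.005],0],
])

```text
clock: 6.3
tool_pos: [0.5552, 0.1493, 0.0607]
ee_rot: [-0.002, 0.998, -0.059, 0.003]
contact_force: [0.1, -0.1, 0.4]
opening: -0.003
```

Run:
```python
from h import *
plan([.5507,.1501,.0595],-6.35);print(ctrl.state()["tool_pos"])
```

```text
t 6.3 pos [0.5552 0.1493 0.0607] yaw -6.77 tilt [ 0.0066  0.0034 -1.    ] F [ 0.12 -0.12  0.43] op -0.003
shares [-0.0305 -0.002   0.008 ] turn -0.007
[0.55519322 0.14926079 0.06073255]
```

Request:
apply_moves([
  [[0,0,0.004],0],
  [[0,0,0.007],0],
  [[0,0,0.0085],0],
  [[0,0,0.0085],0],
])

```text
clock: 6.7
tool_pos: [0.5552, 0.1494, 0.0601]
ee_rot: [-0.002, 0.998, -0.059, 0.003]
contact_force: [-4.3, -0.7, 13.7]
opening: 0.004
```

Request:
apply_moves([
  [[-0.01,0,0.005],0],
  [[-0.02,0,0.006],0],
  [[-0.03,0,0.0065],0],
])

```text
clock: 7.0
tool_pos: [0.5526, 0.1499, 0.0601]
ee_rot: [-0.002, 0.998, -0.059, 0.005]
contact_force: [8.0, -1.8, 8.0]
opening: 0.001
```

Run:
```python
from h import *
plan([.5507,.1501,.0595],-6.35);print(ctrl.state()["tool_pos"])
```

```text
t 7.0 pos [0.5526 0.1499 0.0601] yaw -6.8 tilt [ 0.011   0.0043 -0.9999] F [ 8.   -1.82  7.97] op 0.001
shares [-0.0129  0.0003  0.0038] turn -0.0075
[0.55262087 0.14990781 0.06009336]
```

Request:
apply_moves([
  [[-0.013,0,0.0075],0],
  [[-0.016,0,0.0085],0],
  [[-0.02,0,0.009],0],
])

```text
clock: 7.3
tool_pos: [0.5521, 0.1501, 0.0601]
ee_rot: [-0.003, 0.998, -0.06, 0.008]
contact_force: [8.9, -4.6, 13.2]
opening: 0.003
```

Run:
```python
from h import *
plan([.5507,.1501,.0595],-6.35);print(ctrl.state()["tool_pos"])
cv2.imwrite("pics/w3.png",ctrl.snapshot("wrist")[:,:,::-1]);np.save("w3.npy",ctrl.camera_info("wrist")["camera_from_world"])
print(ctrl.state()["contact_force"])
a=cv2.imread("pics/w3.png");cv2.imwrite("pics/w3c.png",cv2.resize(a[150:300,220:420],None,fx=4,fy=4,interpolation=cv2.INTER_CUBIC))
```

```text
t 7.3 pos [0.5521 0.1501 0.0601] yaw -6.84 tilt [ 0.0161  0.005  -0.9999] F [ 8.93 -4.63 13.22] op 0.003
shares [-0.0095  0.0009  0.0038] turn -0.0082
[0.55212402 0.1500675  0.06008841]
[ 8.44501315 -4.23622473 11.56994257]
```

View pics/w3c.png

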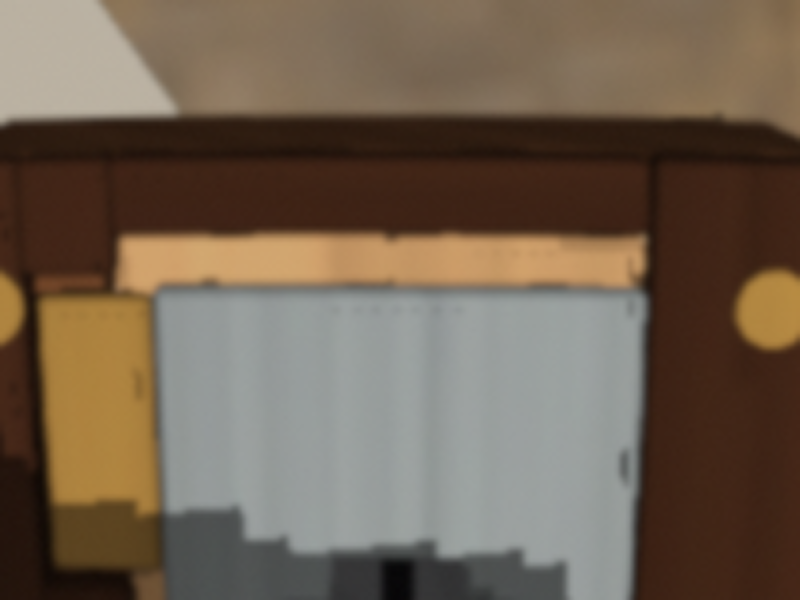

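Request:
apply_moves([
  [[-0.01,0.006,0.008],0],
  [[-0.02,0.008,0.01],0],
  [[-0.03,0.008,0.0105],0],
  [[-0.04,0.008,0.0105],0],
  [[-0.05,0.008,0.0102],0],
])

```text
clock: 7.85
tool_pos: [0.5476, 0.1504, 0.0601]
ee_rot: [-0.004, 0.998, -0.06, 0.011]
contact_force: [11.0, -0.8, 12.2]
opening: -0.002
```

Run:
```python
from h import *
plan([.5507,.1501,.0595],-6.35);print(ctrl.state()["tool_pos"])
cv2.imwrite("pics/w4.png",ctrl.snapshot("wrist")[:,:,::-1]);np.save("w4.npy",ctrl.camera_info("wrist")["camera_from_world"])
print(ctrl.state()["contact_force"])
a=cv2.imread("pics/w4.png");cv2.imwrite("pics/w4c.png",cv2.resize(a[150:300,220:420],None,fx=4,fy=4,interpolation=cv2.INTER_CUBIC))
```

```text
t 7.85 pos [0.5476 0.1504 0.0601] yaw -6.87 tilt [ 0.0227  0.007  -0.9997] F [11.01 -0.81 12.24] op -0.002
shares [ 0.0206 -0.0005  0.0043] turn -0.0086
[0.54761657 0.15039485 0.06008023]
[ 9.67358588 -0.94828814 12.45434164]
```

View pics/w4c.png

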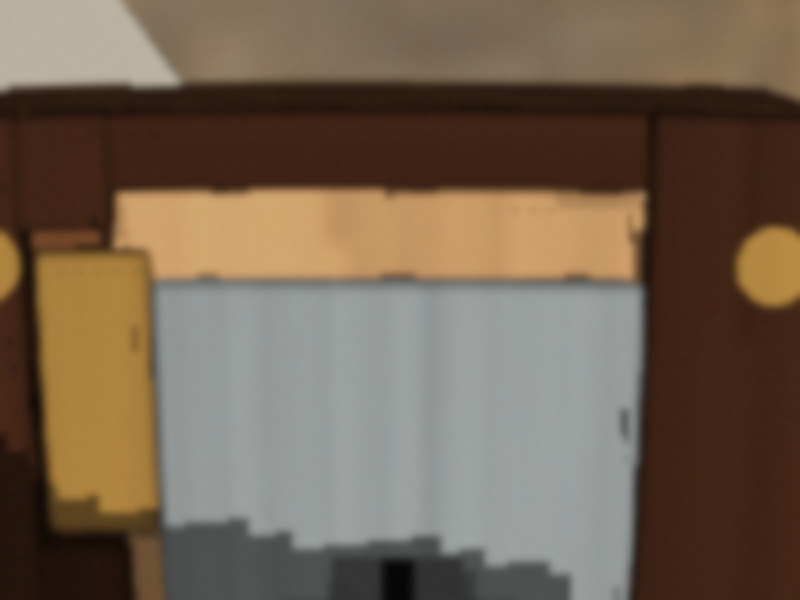

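Request:
apply_moves([
  [[-0.01,0.002,0.008],0],
  [[-0.02,0.002,0.0108],0],
  [[-0.03,0.002,0.0107],0],
  [[-0.045,0.002,0.0104],0],
  [[-0.06,0.002,0.0101],0],
  [[-0.075,0.002,0.0097],0],
  [[-0.09,0.002,0.0094],0],
  [[-0.1,0.002,0.0092],0],
])

```text
clock: 8.7
tool_pos: [0.5356, 0.1522, 0.0601]
ee_rot: [-0.005, 0.998, -0.06, 0.014]
contact_force: [11.2, -2.0, 13.7]
opening: 0.001
```

Run:
```python
from h import *
plan([.5507,.1501,.0595],-6.35);print(ctrl.state()["tool_pos"])
cv2.imwrite("pics/w5.png",ctrl.snapshot("wrist")[:,:,::-1]);np.save("w5.npy",ctrl.camera_info("wrist")["camera_from_world"])
print(ctrl.state()["contact_force"])
a=cv2.imread("pics/w5.png");cv2.imwrite("pics/w5c.png",cv2.resize(a[150:300,220:420],None,fx=4,fy=4,interpolation=cv2.INTER_CUBIC))
```

```text
t 8.7 pos [0.5356 0.1522 0.0601] yaw -6.91 tilt [ 0.0291  0.0086 -0.9995] F [11.17 -1.98 13.74] op 0.001
shares [0.1017 0.0018 0.0067] turn -0.0093
[0.53556646 0.15219295 0.06008552]
[10.04781563 -2.1658079  15.2469506 ]
```

View pics/w5c.png

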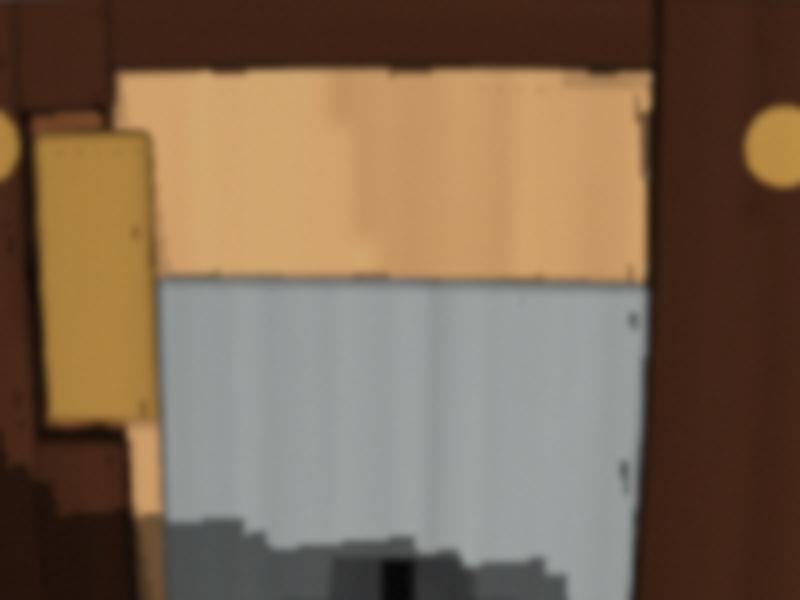

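Request:
apply_moves([
  [[-0.01,0.003,0.008],0],
  [[-0.02,0.003,0.0104],0],
  [[-0.03,0.003,0.0102],0],
  [[-0.045,0.003,0.0097],0],
  [[-0.06,0.003,0.0093],0],
  [[-0.075,0.003,0.0088],0],
  [[-0.09,0.003,0.0084],0],
])

```text
clock: 9.45
tool_pos: [0.5251, 0.1538, 0.0601]
ee_rot: [-0.006, 0.998, -0.06, 0.017]
contact_force: [11.8, -1.9, 14.6]
opening: 0.006
```

Run:
```python
from h import *
plan([.5507,.1501,.0595],-6.35);print(ctrl.state()["tool_pos"])
cv2.imwrite("pics/w6.png",ctrl.snapshot("wrist")[:,:,::-1]);np.save("w6.npy",ctrl.camera_info("wrist")["camera_from_world"])
print(ctrl.state()["contact_force"])
a=cv2.imread("pics/w6.png");cv2.imwrite("pics/w6c.png",cv2.resize(a[150:300,220:420],None,fx=4,fy=4,interpolation=cv2.INTER_CUBIC))
```

```text
t 9.45 pos [0.5251 0.1538 0.0601] yaw -6.95 tilt [ 0.0356  0.0104 -0.9993] F [11.78 -1.86 14.6 ] op 0.006
shares [0.1722 0.0042 0.0099] turn -0.01
[0.52510256 0.15383491 0.06011846]
[10.37104081 -1.4126726  15.21845363]
```

View pics/w6c.png

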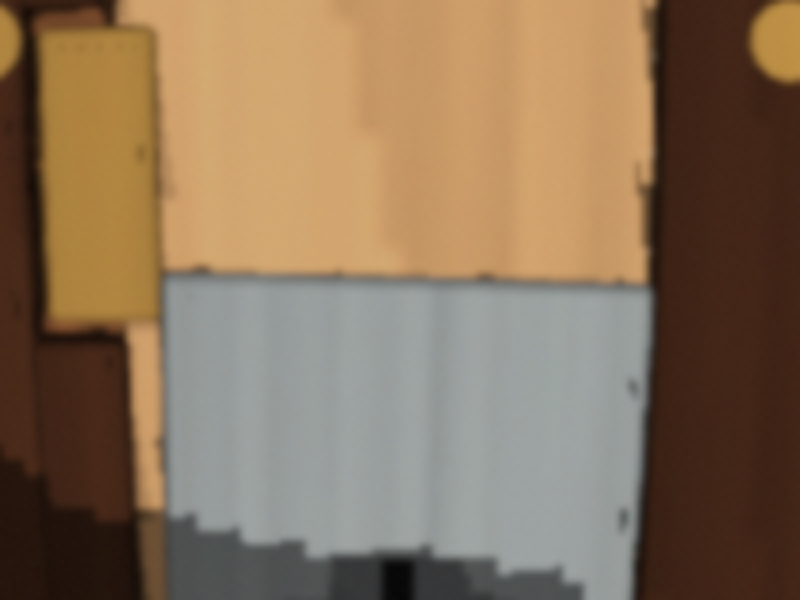

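Request:
apply_moves([
  [[-0.01,0.003,0.008],0],
  [[-0.02,0.003,0.01],0],
  [[-0.03,0.003,0.0095],0],
  [[-0.04,0.003,0.009],0],
  [[-0.05,0.003,0.0084],0],
  [[-0.058,0.003,0.0075],0],
  [[-0.066,0.003,0.0065],0],
])

```text
clock: 10.2
tool_pos: [0.5172, 0.1552, 0.0601]
ee_rot: [-0.007, 0.998, -0.061, 0.02]
contact_force: [6.9, 0.0, 13.5]
opening: -0.002
```

Run:
```python
from h import *
plan([.5507,.1501,.0595],-6.35);print(ctrl.state()["tool_pos"])
cv2.imwrite("pics/w7.png",ctrl.snapshot("wrist")[:,:,::-1]);np.save("w7.npy",ctrl.camera_info("wrist")["camera_from_world"])
print(ctrl.state()["contact_force"])
a=cv2.imread("pics/w7.png");cv2.imwrite("pics/w7c.png",cv2.resize(a[150:300,220:420],None,fx=4,fy=4,interpolation=cv2.INTER_CUBIC))
```

```text
t 10.2 pos [0.5172 0.1552 0.0601] yaw -6.97 tilt [ 0.0402  0.012  -0.9991] F [ 6.93  0.05 13.46] op -0.002
shares [0.2257 0.0067 0.0129] turn -0.0103
[0.51715778 0.15517501 0.06014708]
[ 5.84154224 -0.96091366 14.61046809]
```

View pics/w7c.png

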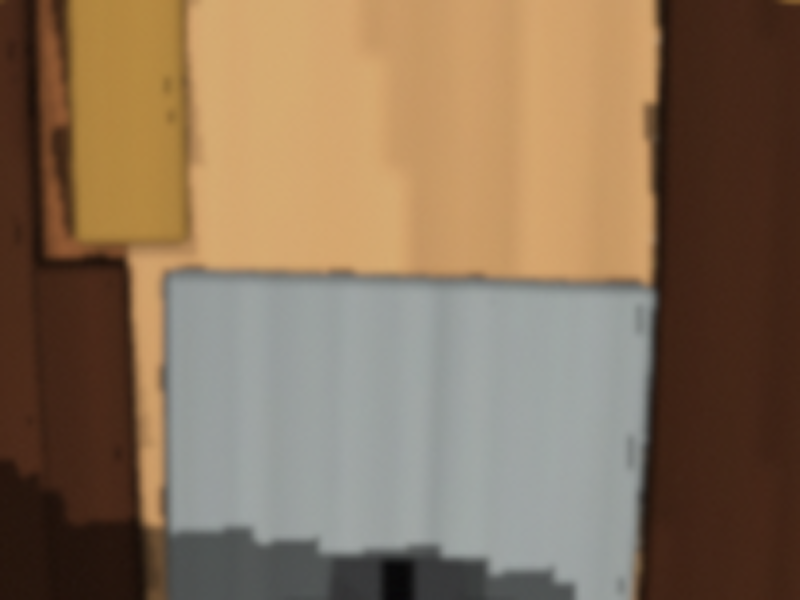

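Request:
apply_moves([
  [[-0.01,0.002,0.0053],0],
  [[-0.02,0.002,0.0049],0],
  [[-0.035,0.002,0.0043],0],
  [[-0.05,0.002,0.0037],0],
  [[-0.065,0.002,0.0031],0],
  [[-0.075,0.002,0.0027],0],
  [[-0.075,0.002,0.0027],0],
])

```text
clock: 10.95
tool_pos: [0.507, 0.1567, 0.0602]
ee_rot: [-0.008, 0.998, -0.061, 0.021]
contact_force: [3.1, -0.5, 10.5]
opening: 0.002
```

Run:
```python
from h import *
plan([.5507,.1501,.0595],-6.35);print(ctrl.state()["tool_pos"])
cv2.imwrite("pics/w8.png",ctrl.snapshot("wrist")[:,:,::-1]);np.save("w8.npy",ctrl.camera_info("wrist")["camera_from_world"])
print(ctrl.state()["contact_force"])
a=cv2.imread("pics/w8.png");cv2.imwrite("pics/w8c.png",cv2.resize(a[150:300,220:420],None,fx=4,fy=4,interpolation=cv2.INTER_CUBIC))
```

```text
t 10.95 pos [0.507  0.1567 0.0602] yaw -6.97 tilt [ 0.043  0.013 -0.999] F [ 3.12 -0.46 10.52] op 0.002
shares [0.2938 0.0085 0.0166] turn -0.0103
[0.50704614 0.1566716  0.06019858]
[ 3.6748992  -1.62315848 11.33595649]
```

View pics/w8c.png

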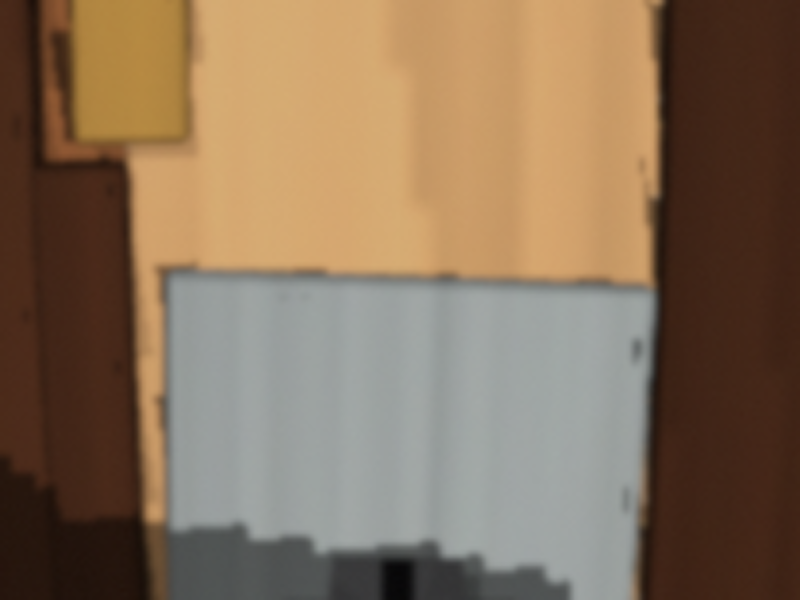

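Run:
```python
from h import *
i=inf("w8.npy")
g=lambda x,y:(220+x/4-.4,150+y/4-.4)
L=fish(i,g(168,271),.043);R=fish(i,g(652,288),.043)
print('rear',tray(L),tray(R),'width',np.linalg.norm(L-R),'yaw',np.degrees(np.arctan2(*(L-R)[1::-1]))-90)
print('shoe end',tray(fish(i,g(180,143),.043)))
```

```text
rear [0.06399464 0.02413376] [ 0.06200941 -0.02436682] width 0.04854119983871428 yaw -8.693921869794778
shoe end [0.07685403 0.02246624]
```

Request:
apply_moves([
  [[0,0,-0.05],0],
  [[0,0,-0.2],0],
  [[0,0,-0.5],0],
  [[-0.2,0,-0.7],0],
  [[-0.3,0,-0.8],0],
  [[-0.3,0,-0.8],0],
])

```text
clock: 11.6
tool_pos: [0.4564, 0.1611, 0.1806]
ee_rot: [-0.008, 0.998, -0.06, 0.022]
contact_force: [-0.3, 0.4, -0.3]
opening: 0.002
```

Run:
```python
from h import *
plan([.4638,.1608,.10],-7)
cv2.imwrite("pics/w9.png",ctrl.snapshot("wrist")[:,:,::-1]);np.save("w9.npy",ctrl.camera_info("wrist")["camera_from_world"])
a=cv2.imread("pics/w9.png");cv2.imwrite("pics/w9c.png",cv2.resize(a[130:330,190:450],None,fx=3,fy=3,interpolation=cv2.INTER_CUBIC))
```

```text
t 11.6 pos [0.4564 0.1611 0.1806] yaw -6.91 tilt [ 0.0454  0.014  -0.9989] F [-0.32  0.39 -0.32] op 0.002
shares [0.0257 0.0062 0.5387] turn 0.0016
```

View pics/w9.png

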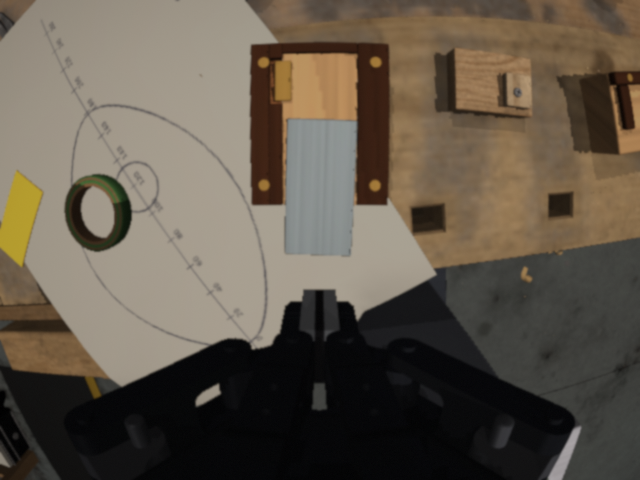

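The plate now overhangs the tray front. Its front corners are at about (285,254) and (351,256), its rear corners at (286,119) and (357,121), and the tray edge is at y of about 205.

Run:
```python
from h import *
i=inf("w9.npy")
P={k:fish(i,uv,.043) for k,uv in dict(FL=(285,254),FR=(351.5,256),BL=(286,119),BR=(357,121)).items()}
for k in P: print(k,P[k].round(4),tray(P[k]).round(4))
c=sum(P.values())/4;f=(P['FL']+P['FR'])/2;b=(P['BL']+P['BR'])/2
d=b-f;print('c',c,tray(c),'len',np.linalg.norm(d),'yaw',np.degrees(np.arctan2(d[1],d[0])))
print('edge',tray(fish(i,(268,204),.043)),tray(fish(i,(370,204),.043)), 'shoe end',tray(fish(i,(282,103),.043)))
for x in (-.032,-.033): print(x,c+d/np.linalg.norm(d)*x, f+d/np.linalg.norm(d)*(.050+x))
```

```text
FL [0.451  0.1902 0.043 ] [-0.035   0.0278]
FR [0.4438 0.1413 0.043 ] [-0.0367 -0.0216]
BL [0.5486 0.1765 0.043 ] [0.0635 0.0249]
BR [0.5412 0.127  0.043 ] [ 0.0617 -0.025 ]
c [0.4961567  0.15872219 0.043     ] [0.01337169 0.00151039] len 0.09849076743102161 yaw -8.168029758930086
edge [0.00259399 0.03913052] [ 0.00219081 -0.03458836] shoe end [0.07520191 0.02767181]
-0.032 [0.46448132 0.16326864 0.043     ] [0.46522828 0.16316143 0.043     ]
-0.033 [0.46349146 0.16341072 0.043     ] [0.46423843 0.16330351 0.043     ]
```

View pics/w9c.png

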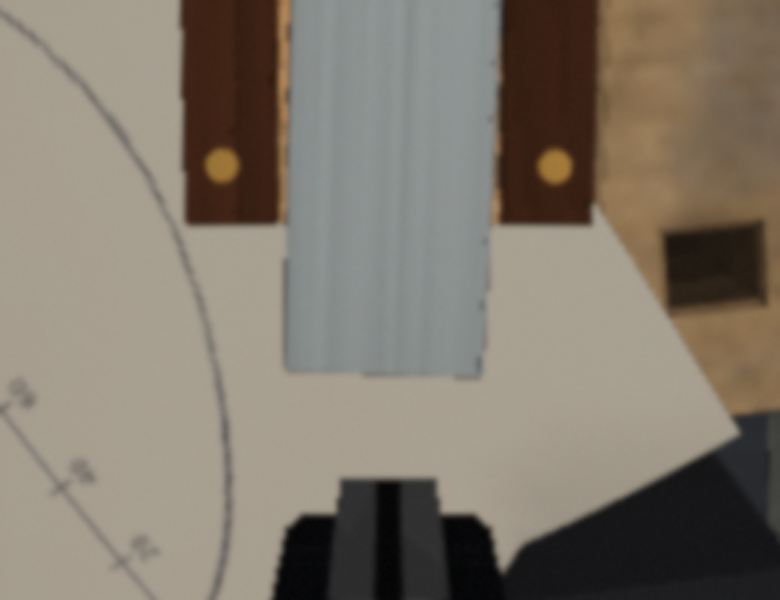

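Run:
```python
from h import *
plan([.4640,.1632,.085],-8)
```

```text
t 11.65 pos [0.4572 0.1608 0.1794] yaw -6.93 tilt [ 0.0447  0.0136 -0.9989] F [ 0.95 -0.13 -0.44] op 0.003
shares [ 0.0159 -0.0094  0.631 ] turn 0.0179
```

Request:
apply_moves([
  [[0.016,-0.009,0.1],0.018],
  [[0.016,-0.009,0.3],0.018],
  [[0.016,-0.009,0.5],0.018],
  [[0.016,-0.009,0.63],0.018],
  [[0.016,-0.009,0.63],0.018],
  [[0.016,-0.009,0.63],0.018],
  [[0.016,-0.009,0.63],0.018],
], fingers=1)

```text
clock: 12.35
tool_pos: [0.4646, 0.1632, 0.086]
ee_rot: [-0.009, 0.997, -0.07, 0.022]
contact_force: [0.4, 0.1, 0.4]
opening: 0.998
```

Run:
```python
from h import *
plan([.4640,.1632,.037],-8)
cv2.imwrite("pics/w10.png",ctrl.snapshot("wrist")[:,:,::-1]);np.save("w10.npy",ctrl.camera_info("wrist")["camera_from_world"])
```

```text
t 12.35 pos [0.4646 0.1632 0.086 ] yaw -8.02 tilt [ 0.0458  0.0141 -0.9989] F [0.37 0.15 0.42] op 0.998
shares [-0.0179  0.0075  0.3259] turn -0.0004
```

View pics/w10.png

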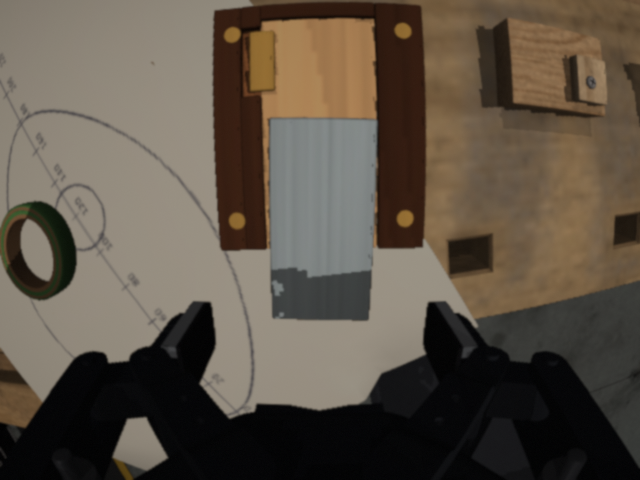

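Request:
apply_moves([
  [[-0.015,0.007,0.1],0],
  [[-0.018,0.007,0.2],0],
  [[-0.018,0.007,0.3],0],
  [[-0.018,0.007,0.326],0],
  [[-0.018,0.007,0.326],0],
  [[-0.018,0.007,0.326],0],
])

```text
clock: 13.0
tool_pos: [0.4644, 0.1634, 0.0379]
ee_rot: [-0.009, 0.997, -0.07, 0.023]
contact_force: [0.1, 0.1, -0.2]
opening: 1.004
```

Run:
```python
from h import *
plan([.4640,.1632,.037],-8)
cv2.imwrite("pics/w11.png",ctrl.snapshot("wrist")[:,:,::-1]);np.save("w11.npy",ctrl.camera_info("wrist")["camera_from_world"])
```

```text
t 13.0 pos [0.4644 0.1634 0.0379] yaw -8.03 tilt [ 0.047   0.0146 -0.9988] F [ 0.07  0.06 -0.21] op 1.004
shares [-0.003   0.0018  0.0061] turn -0.0005
```

View pics/w11.png

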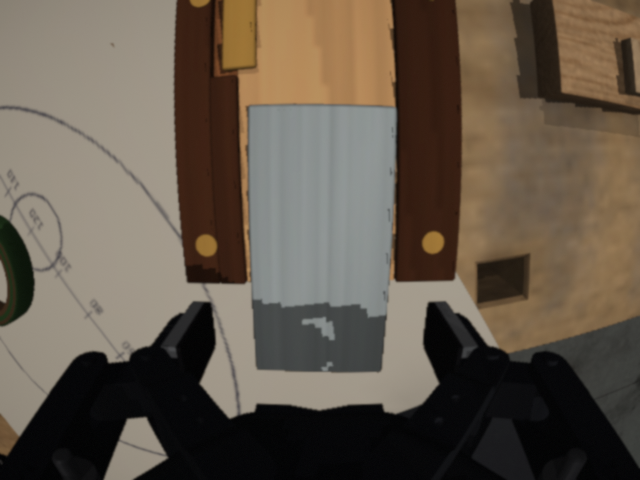

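Request:
apply_moves([
  [[0,0,0.01],0],
  [[0,0,0.01],0],
  [[0,0,0.01],0],
  [[0,0,0.01],0],
  [[0,0,0.01],0],
  [[0,0,0.01],0],
  [[0,0,0.01],0],
  [[0,0,0.01],0],
], fingers=0, squeeze=35)

```text
clock: 13.85
tool_pos: [0.4646, 0.1635, 0.0366]
ee_rot: [-0.009, 0.997, -0.07, 0.023]
contact_force: [0.2, -0.7, 5.1]
opening: 0.573
```

Run:
```python
from h import *
plan([.4640,.1632,.037],-8)
cv2.imwrite("pics/w12.png",ctrl.snapshot("wrist")[:,:,::-1]);np.save("w12.npy",ctrl.camera_info("wrist")["camera_from_world"])
```

```text
t 13.85 pos [0.4646 0.1635 0.0366] yaw -8.03 tilt [ 0.0474  0.0148 -0.9988] F [ 0.2  -0.7   5.07] op 0.573
shares [-0.0038  0.0023 -0.0031] turn -0.0005
```

View pics/w12.png

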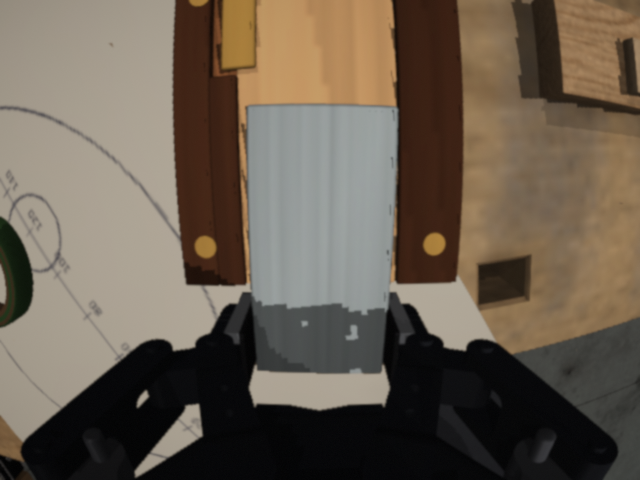

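Request:
apply_moves([
  [[0,0,-0.02],0],
  [[0,0,-0.06],0],
  [[0,0,-0.12],0],
  [[0,0,-0.2],0],
  [[0,0,-0.3],0],
  [[0,0,-0.4],0],
  [[0,0,-0.4],0],
  [[0,0,-0.4],0],
  [[0,0,-0.4],0],
  [[0,0,-0.4],0],
])

```text
clock: 14.9
tool_pos: [0.4615, 0.1625, 0.096]
ee_rot: [-0.009, 0.997, -0.07, 0.023]
contact_force: [0.0, -0.3, -1.7]
opening: 0.571
```

Run:
```python
from h import *
plan([.4640,.1632,.097],-8)
cv2.imwrite("pics/w13.png",ctrl.snapshot("wrist")[:,:,::-1]);np.save("w13.npy",ctrl.camera_info("wrist")["camera_from_world"])
cv2.imwrite("pics/s13.png",cv2.resize(ctrl.snapshot("scene")[160:310,230:430,::-1],None,fx=4,fy=4,interpolation=cv2.INTER_CUBIC))
```

```text
t 14.9 pos [0.4615 0.1625 0.096 ] yaw -8.03 tilt [ 0.0466  0.0144 -0.9988] F [ 0.01 -0.28 -1.72] op 0.571
shares [ 0.016  -0.0072 -0.0058] turn -0.0004
```

View pics/w13.png

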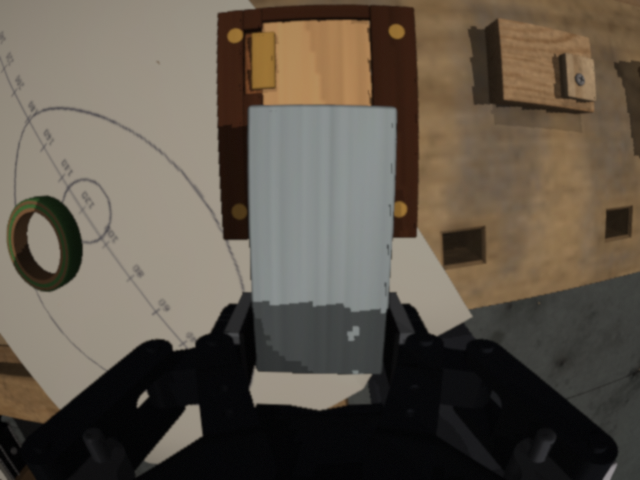

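View pics/s13.png

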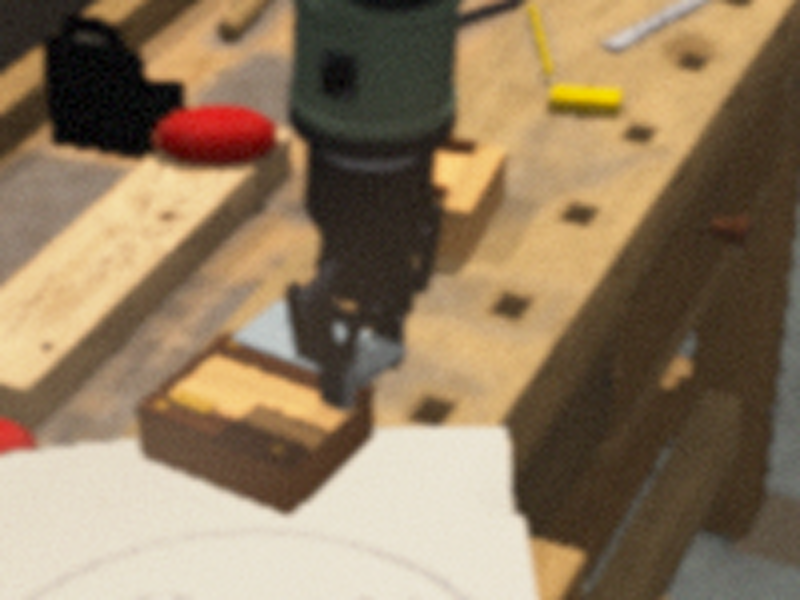

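Request:
apply_moves([
  [[0,0,-0.2],0],
  [[0,0.1,-0.4],0],
  [[0,0.3,-0.6],0],
  [[0,0.55,-0.6],0],
  [[0,0.8,-0.6],0],
  [[0,1,-0.6],0],
  [[0,1,-0.6],0],
  [[0,1,-0.6],0],
  [[0,1,-0.6],0],
])

```text
clock: 15.9
tool_pos: [0.4367, 0.0135, 0.1828]
ee_rot: [-0.009, 0.997, -0.069, 0.023]
contact_force: [-1.1, 0.3, -0.5]
opening: 0.57
```

Run:
```python
from h import *
plan([.4640,.1632,.097],-8)
i=ctrl.camera_info("wrist")
cv2.imwrite("pics/w14.png",ctrl.snapshot("wrist")[:,:,::-1]);np.save("w14.npy",i["camera_from_world"])
```

```text
t 15.9 pos [0.4367 0.0135 0.1828] yaw -7.97 tilt [ 0.0467  0.0148 -0.9988] F [-1.09  0.29 -0.52] op 0.57
shares [ 0.0164 -1.0011  0.5942] turn 0.0005
```

View pics/w14.png

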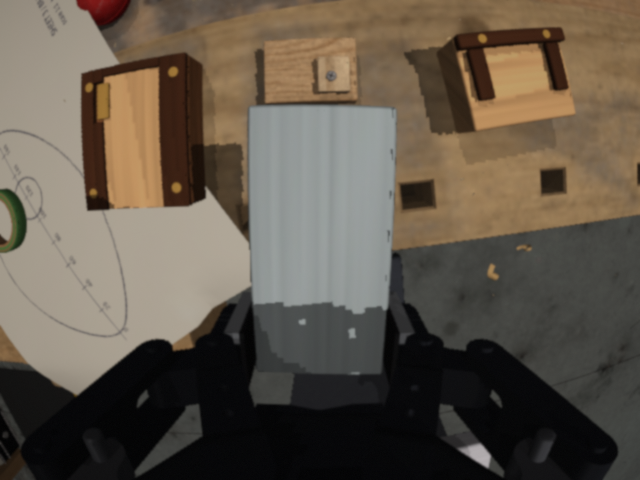

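Request:
apply_moves([
  [[0,0.2,0.1],0],
  [[0,0.4,0.2],0],
  [[0,0.5,0.2],0],
  [[0,0.5,0.2],0],
  [[0,0.5,0.2],0],
])

```text
clock: 16.45
tool_pos: [0.4281, -0.0593, 0.1512]
ee_rot: [-0.009, 0.997, -0.069, 0.023]
contact_force: [-0.3, 0.1, -1.4]
opening: 0.569
```

Run:
```python
from h import *
plan([.4640,.1632,.097],-8)
i=ctrl.camera_info("wrist")
cv2.imwrite("pics/w15.png",ctrl.snapshot("wrist")[:,:,::-1]);np.save("w15.npy",i["camera_from_world"])
cv2.imwrite("pics/w15c.png",cv2.resize(cv2.imread("pics/w15.png")[0:150,380:580],None,fx=4,fy=4,interpolation=cv2.INTER_CUBIC))
```

```text
t 16.45 pos [ 0.4281 -0.0593  0.1512] yaw -7.9 tilt [ 0.0468  0.0152 -0.9988] F [-0.25  0.1  -1.43] op 0.569
shares [ 0.0168 -1.494   0.3947] turn 0.0016
```

View pics/w15.png

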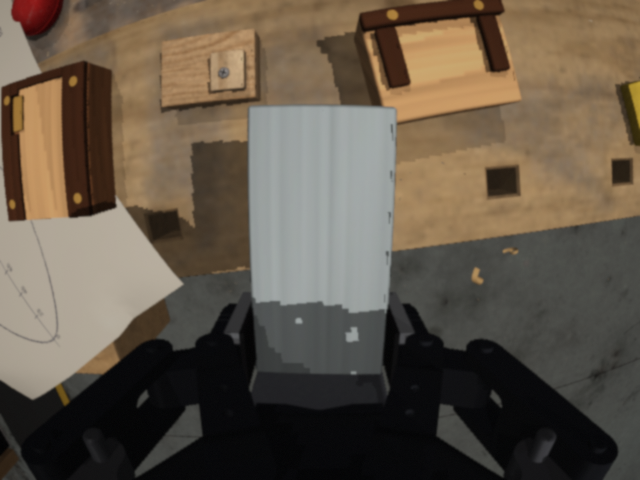

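View pics/w15c.png

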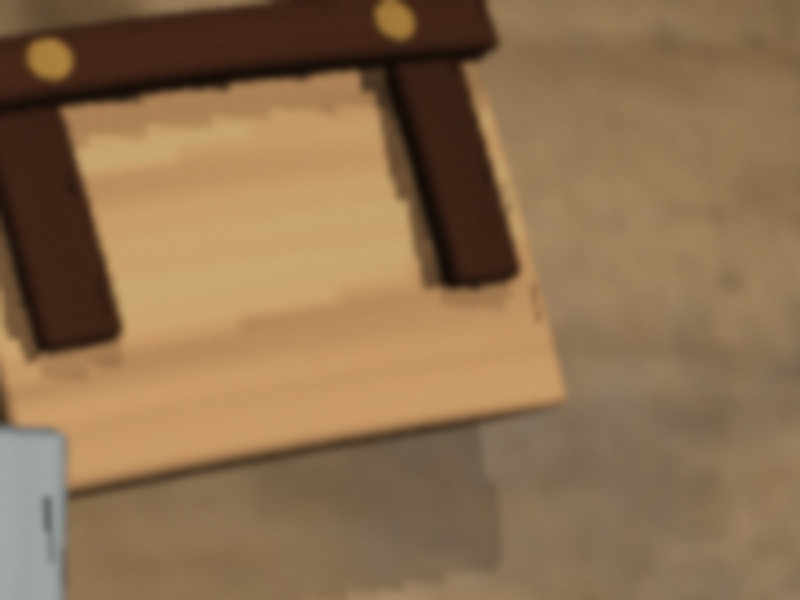

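Run:
```python
from h import *
i=inf("w15.npy")
g=lambda x,y:(380+(x+.5)/4-.5,(y+.5)/4-.5)
W=lambda c,z:fish(i,g(*c),z)
pts=[("FR",(565,402),.045,(-.062,-.05)),("Rci",(442,286),.045,(-.04,-.029)),("Lci",(120,333),.0485,(-.04,.029))]
lines=[("front",[(75,492),(200,470),(320,448),(440,426),(560,404)],-.062),("stop",[(100,100),(200,88),(360,69)],0.)]
data=[];
for n,c,z,l in pts: print(n,W(c,z).round(4),l)
for n,cs,x in lines:
    P=np.array([W(c,.045) for c in cs]);f=np.polyfit(P[:,1],P[:,0],1);print(n,P.round(4)[[0,-1]],'yaw',np.degrees(np.arctan(-f[0])))
from scipy.optimize import least_squares
it=ctrl.camera_info("top")
ft=lambda c:((c[0]+.5)/8-.5+360,(c[1]+.5)/8-.5+190)
T=[pix2w(it,ft(c),z) for c,z in [((250,405),.045),((575,368),.045)]]
def res(p,useTop=True,w=True):
    x,y,a=p;c,s=np.cos(a),np.sin(a)
    loc=lambda q:np.array([c*(q[0]-x)+s*(q[1]-y),-s*(q[0]-x)+c*(q[1]-y)])
    r=[]
    if w:
        for n,cc,z,l in pts: r+=list(loc(W(cc,z))-l)
        for n,cs,xx in lines: r+=[loc(W(cc,.045))[0]-xx for cc in cs]
    if useTop:
        r+=list(loc(T[0])-(-.062,.05))+list(loc(T[1])-(-.062,-.05))
    return np.array(r)
for kw in [dict(useTop=False),dict(w=False),dict()]:
    o=least_squares(lambda p:res(p,**kw),[.57,-.15,.1]);print(kw,o.x[:2].round(4),np.degrees(o.x[2]).round(2),(o.fun*1e3).round(1))
# scraper corners in w15: 3mm, relative to camera; solve plate pose assuming plane z
R=rot(ctrl.state())
```

```text
FR [ 0.5164 -0.2073  0.045 ] (-0.062, -0.05)
Rci [ 0.5367 -0.1861  0.045 ] (-0.04, -0.029)
Lci [ 0.5303 -0.1275  0.0485] (-0.04, 0.029)
front [[ 0.5058 -0.1175  0.045 ]
 [ 0.516  -0.2062  0.045 ]] yaw 6.595279255559807
stop [[ 0.5707 -0.1314  0.045 ]
 [ 0.5758 -0.1781  0.045 ]] yaw 6.247896485480642
{'useTop': False} [ 0.5724 -0.1519] 6.32 [ 0.2  1.1  0.8 -1.1  0.8 -0.1 -0.4 -0.9 -0.9 -0.7 -0.   0.6  0.2  0.5]
{'w': False} [ 0.572  -0.1525] 6.57 [-0.  -0.2  0.   0.2]
{} [ 0.5724 -0.1521] 6.47 [ 0.1  1.5  0.8 -0.8  1.   0.2 -0.2 -0.8 -0.9 -0.6 -0.1  0.7  0.3  0.5
 -0.5 -0.6 -0.3 -0.2]
```

Run:
```python
from h import *
for f in ("w12",):
    a=cv2.imread(f"pics/{f}.png");cv2.imwrite("pics/w12c.png",cv2.resize(a[90:390,230:430],None,fx=3,fy=2.66,interpolation=cv2.INTER_CUBIC)[:,:])
i=inf("w12.npy")
P={k:fish(i,uv,.043) for k,uv in dict(FL=(257,373),FR=(382,373),BL=(248,105),BR=(397,105)).items()}
for k in P: print(k,P[k].round(4))
c=sum(P.values())/4;f=(P['FL']+P['FR'])/2;b=(P['BL']+P['BR'])/2;d=b-f
print('len',np.linalg.norm(d),'w',np.linalg.norm(P['FL']-P['FR']),np.linalg.norm(P['BL']-P['BR']),'yaw',np.degrees(np.arctan2(d[1],d[0])))
u=P['BL']-P['BR'];print('yaw rear',np.degrees(np.arctan2(u[1],u[0]))-90)
tcp=np.array([.4646,.1635]);Y=np.radians(-8.03);e=np.array([np.cos(Y),np.sin(Y)]);n=np.array([-e[1],e[0]])
for q in (c,b,f): print('rel tcp fwd,left',(q[:2]-tcp)@e,(q[:2]-tcp)@n)
```

```text
FL [0.4501 0.1905 0.043 ]
FR [0.4441 0.1418 0.043 ]
BL [0.5485 0.1757 0.043 ]
BR [0.5417 0.1273 0.043 ]
len 0.09913168723814482 w 0.04902813004175214 0.04880713118799052 yaw -8.484240810049851
yaw rear -7.949535661371968
rel tcp fwd,left 0.031844294337559524 -0.00022460139003450505
rel tcp fwd,left 0.08140858028013725 -0.0006175551694186681
rel tcp fwd,left -0.01771999160501821 0.00016835238934963094
```

View pics/w12c.png

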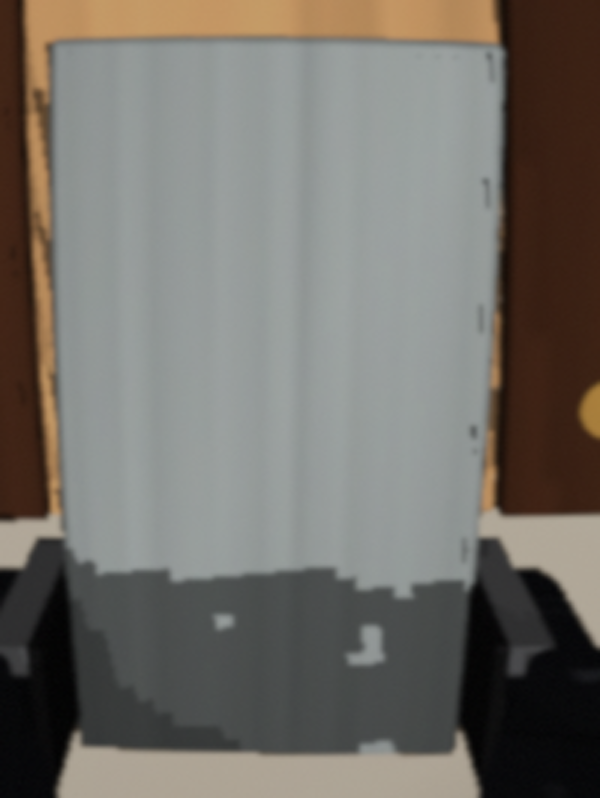

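Run:
```python
from h import *
plan([.4795,-.1625,.11],6.45)
```

```text
t 16.5 pos [ 0.4283 -0.059   0.1513] yaw -7.86 tilt [ 0.047   0.0152 -0.9988] F [-0.6   0.35 -1.84] op 0.567
shares [0.4202 0.6429 0.2808] turn -0.2386
```

Request:
apply_moves([
  [[0.05,0.2,0],-0.05],
  [[0.15,0.4,0],-0.12],
  [[0.3,0.64,0],-0.18],
  [[0.42,0.643,0.05],-0.239],
  [[0.42,0.643,0.15],-0.239],
  [[0.42,0.643,0.2],-0.239],
  [[0.42,0.643,0.2],-0.239],
  [[0.42,0.643,0.2],-0.239],
])

```text
clock: 17.3
tool_pos: [0.4789, -0.162, 0.1224]
ee_rot: [-0.006, 0.998, 0.057, 0.024]
contact_force: [0.7, -0.4, -1.4]
opening: 0.567
```

Run:
```python
from h import *
plan([.4795,-.1625,.06],6.45)
i=ctrl.camera_info("wrist")
cv2.imwrite("pics/w16.png",ctrl.snapshot("wrist")[:,:,::-1]);np.save("w16.npy",i["camera_from_world"])
```

```text
t 17.3 pos [ 0.4789 -0.162   0.1224] yaw 6.54 tilt [ 0.0469  0.0153 -0.9988] F [ 0.67 -0.35 -1.41] op 0.567
shares [-0.0168  0.0077  0.4159] turn 0.0015
```

View pics/w16.png

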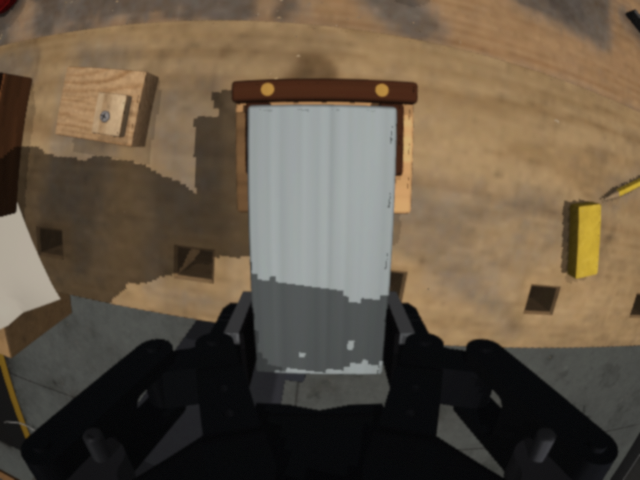

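Request:
apply_moves([
  [[-0.017,0.007,0.15],0],
  [[-0.017,0.007,0.3],0],
  [[-0.017,0.007,0.4],0],
  [[-0.017,0.007,0.41],0],
  [[-0.017,0.007,0.41],0],
  [[-0.017,0.007,0.41],0],
])

```text
clock: 17.95
tool_pos: [0.48, -0.1627, 0.0621]
ee_rot: [-0.006, 0.998, 0.057, 0.025]
contact_force: [0.4, -0.1, -1.0]
opening: 0.569
```

Run:
```python
from h import *
plan([.4795,-.1625,.044],6.45)
i=ctrl.camera_info("wrist")
cv2.imwrite("pics/w17.png",ctrl.snapshot("wrist")[:,:,::-1]);np.save("w17.npy",i["camera_from_world"])
```

```text
t 17.95 pos [ 0.48   -0.1627  0.0621] yaw 6.53 tilt [ 0.0487  0.0147 -0.9987] F [ 0.4  -0.08 -0.96] op 0.569
shares [-0.0095 -0.0009  0.1206] turn 0.0013
```

View pics/w17.png

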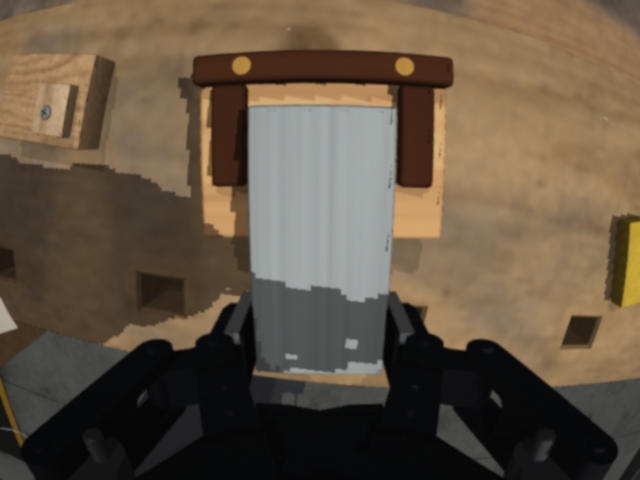

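Request:
apply_moves([
  [[-0.005,0,0.04],0],
  [[-0.009,0,0.08],0],
  [[-0.009,0,0.11],0],
  [[-0.009,0,0.12],0],
  [[-0.009,0,0.12],0],
])

```text
clock: 18.5
tool_pos: [0.4794, -0.1626, 0.0437]
ee_rot: [-0.006, 0.998, 0.057, 0.025]
contact_force: [-0.1, -0.3, -0.6]
opening: 0.57
```

Request:
apply_moves([
  [[0,0,0.004],0],
  [[0,0,0.006],0],
  [[0,0,0.006],0],
])

```text
clock: 18.8
tool_pos: [0.4795, -0.1626, 0.0429]
ee_rot: [-0.006, 0.998, 0.057, 0.025]
contact_force: [-0.1, -0.3, -1.4]
opening: 0.57
```

Request:
apply_moves([
  [[0,0,0.003],0],
  [[0,0,0.005],0],
  [[0,0,0.005],0],
])

```text
clock: 19.1
tool_pos: [0.4796, -0.1626, 0.0422]
ee_rot: [-0.006, 0.998, 0.057, 0.025]
contact_force: [-0.3, -0.3, -0.3]
opening: 0.567
```

Request:
apply_moves([
  [[0,0,0.003],0],
  [[0,0,0.003],0],
])

```text
clock: 19.3
tool_pos: [0.4796, -0.1626, 0.0418]
ee_rot: [-0.006, 0.998, 0.057, 0.025]
contact_force: [-1.5, -0.2, 1.7]
opening: 0.571
```

Request:
apply_moves([
  [[0.01,0,0.0005],0],
  [[0.02,0,0.001],0],
  [[0.03,0,0.0015],0],
  [[0.045,0,0.0022],0],
  [[0.055,0,0.0027],0],
  [[0.06,0,0.003],0],
  [[0.06,0,0.003],0],
])

```text
clock: 20.0
tool_pos: [0.4888, -0.1616, 0.0418]
ee_rot: [-0.006, 0.998, 0.057, 0.025]
contact_force: [-1.4, 0.2, 2.4]
opening: 0.57
```

Request:
apply_moves([
  [[0.006,0,0.0004],0],
  [[0.012,0,0.0008],0],
  [[0.016,0,0.001],0],
  [[0.016,0,0.001],0],
])

```text
clock: 20.4
tool_pos: [0.4911, -0.1613, 0.0417]
ee_rot: [-0.006, 0.998, 0.057, 0.025]
contact_force: [-3.3, -0.5, 3.8]
opening: 0.572
```

Request:
apply_moves([
  [[0.005,0,0],0],
  [[0.01,0,0],0],
  [[0.01,0,0],0],
])

```text
clock: 20.7
tool_pos: [0.4912, -0.1613, 0.0416]
ee_rot: [-0.006, 0.998, 0.057, 0.023]
contact_force: [-10.1, 0.3, 9.4]
opening: 0.567
```

Request:
apply_moves([
  [[0.005,0,0],0],
  [[0.01,0,0],0],
  [[0.01,0,0],0],
])

```text
clock: 21.0
tool_pos: [0.4913, -0.1613, 0.0415]
ee_rot: [-0.006, 0.998, 0.057, 0.022]
contact_force: [-11.3, -1.8, 11.3]
opening: 0.571
```

Run:
```python
from h import *
plan([.4795,-.1625,.044],6.45)
i=ctrl.camera_info("wrist")
cv2.imwrite("pics/w18.png",ctrl.snapshot("wrist")[:,:,::-1]);np.save("w18.npy",i["camera_from_world"])
cv2.imwrite("pics/w18c.png",cv2.resize(cv2.imread("pics/w18.png")[50:250,180:460],None,fx=2.8,fy=2.8,interpolation=cv2.INTER_CUBIC))
```

```text
t 21.0 pos [ 0.4913 -0.1613  0.0415] yaw 6.49 tilt [ 0.043   0.0146 -0.999 ] F [-11.31  -1.78  11.28] op 0.571
shares [-0.078  -0.0012 -0.0201] turn 0.0006
```

View pics/w18c.png

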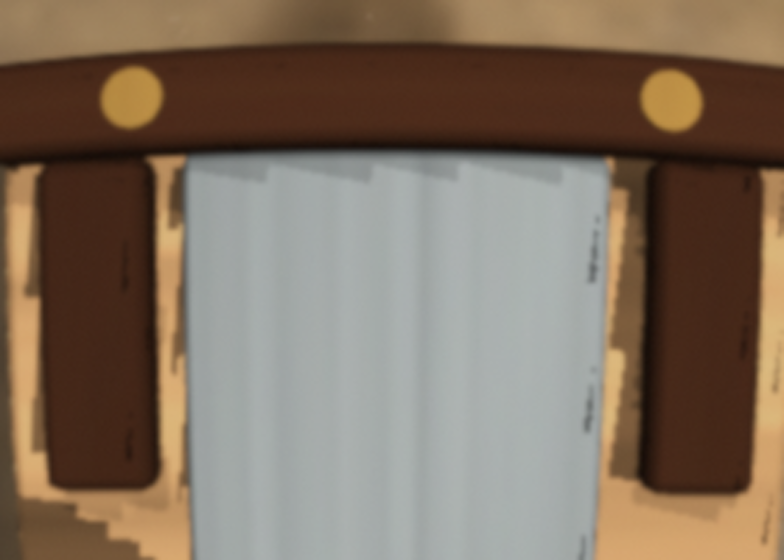

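Request:
apply_moves([
  [[0,0,0],0],
  [[0,0,0],0],
  [[0,0,0],0],
  [[0,0,0],0],
  [[0,0,0],0],
  [[0,0,0],0],
], fingers=1, squeeze=20)

```text
clock: 21.65
tool_pos: [0.4913, -0.1613, 0.0415]
ee_rot: [-0.006, 0.998, 0.057, 0.022]
contact_force: [0.5, 0.5, -0.2]
opening: 0.999
```

Run:
```python
from h import *
plan([.4795,-.1625,.044],6.45)
i=ctrl.camera_info("wrist")
cv2.imwrite("pics/w19.png",ctrl.snapshot("wrist")[:,:,::-1]);np.save("w19.npy",i["camera_from_world"])
```

```text
t 21.65 pos [ 0.4913 -0.1613  0.0415] yaw 6.49 tilt [ 0.0432  0.0146 -0.999 ] F [ 0.52  0.5  -0.2 ] op 0.999
shares [-0.0784 -0.0009 -0.0202] turn 0.0007
```

View pics/w19.png

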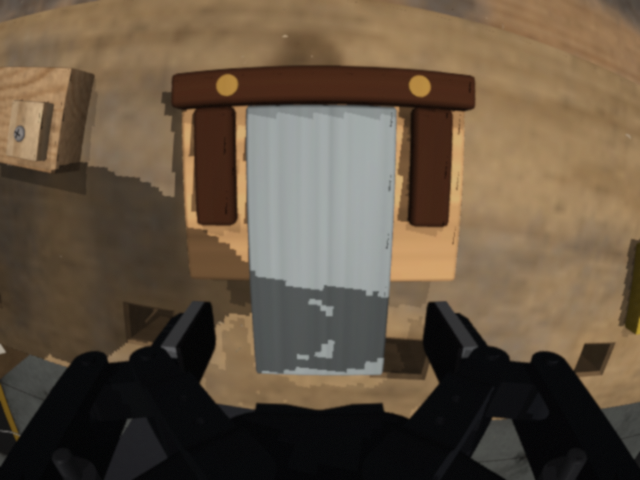

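Request:
apply_moves([
  [[0,0,-0.1],0],
  [[0,0,-0.3],0],
  [[0,0,-0.5],0],
  [[-0.2,0,-0.7],0],
  [[-0.4,0,-0.8],0],
  [[-0.4,0,-0.8],0],
  [[-0.4,0,-0.8],0],
])

```text
clock: 22.4
tool_pos: [0.4266, -0.1701, 0.1593]
ee_rot: [-0.006, 0.998, 0.056, 0.023]
contact_force: [1.1, 0.3, -0.5]
opening: 0.997
```

Run:
```python
from h import *
plan([.4795,-.1625,.044],6.45)
i=ctrl.camera_info("wrist")
cv2.imwrite("pics/w20.png",ctrl.snapshot("wrist")[:,:,::-1]);np.save("w20.npy",i["camera_from_world"])
cv2.imwrite("pics/w20c.png",cv2.resize(cv2.imread("pics/w20.png")[20:220,220:420],None,fx=3,fy=3,interpolation=cv2.INTER_CUBIC))
cv2.imwrite("pics/s20.png",cv2.resize(ctrl.snapshot("scene")[160:310,250:450,::-1],None,fx=4,fy=4,interpolation=cv2.INTER_CUBIC))
```

```text
t 22.4 pos [ 0.4266 -0.1701  0.1593] yaw 6.45 tilt [ 0.0444  0.014  -0.9989] F [ 1.06  0.28 -0.53] op 0.997
shares [ 0.3205 -0.0041  0.7839] turn 0.0
```

View pics/w20c.png

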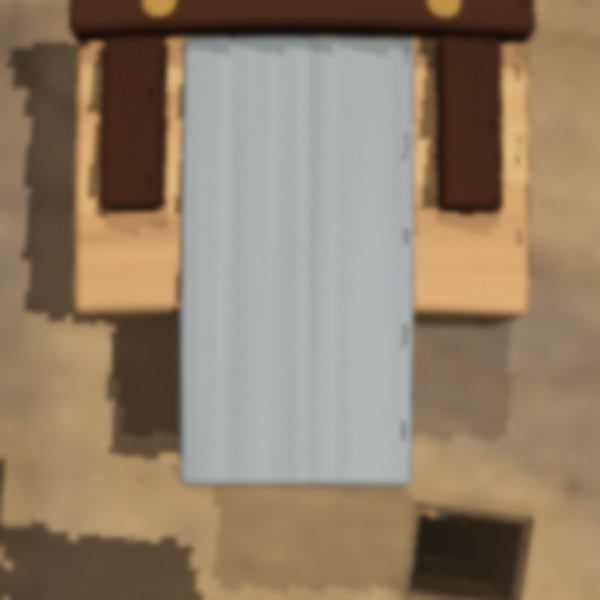

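View pics/s20.png

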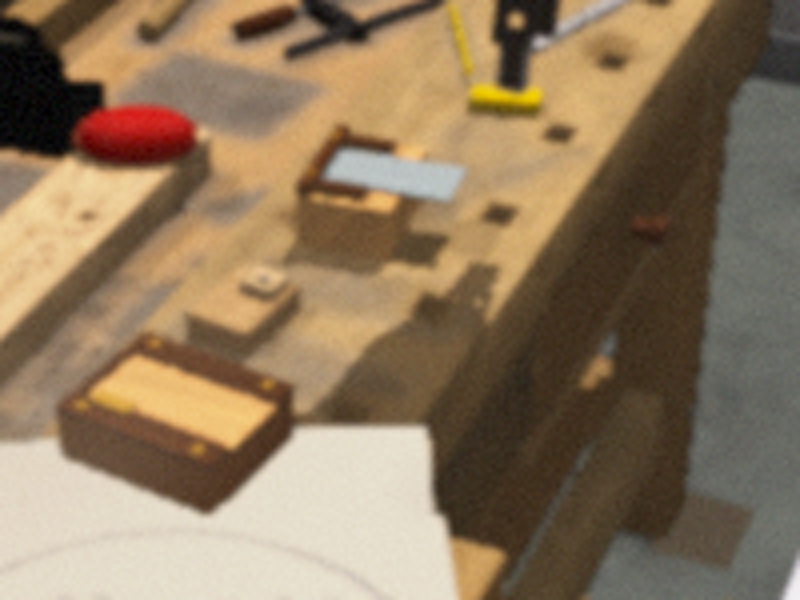

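Run:
```python
from h import *
i=inf("w20.npy")
g=lambda x,y:(220+(x+.5)/3-.5,20+(y+.5)/3-.5)
P={k:fish(i,g(*c),.048) for k,c in dict(FL=(182,484),FR=(411,484),BL=(184,38),BR=(412,38)).items()}
F=[fish(i,g(*c),.045) for c in [(77,311),(527,311)]]
m=(F[0]+F[1])/2;y=np.arctan2(*(F[0]-F[1])[1::-1])-np.pi/2
c=sum(P.values())/4;d=P['BL']+P['BR']-P['FL']-P['FR']
e=np.array([np.cos(y),np.sin(y)]);n=np.array([-e[1],e[0]])
print('rest yaw',np.degrees(y),'w',np.linalg.norm(F[0]-F[1]),'scr yaw',np.degrees(np.arctan2(d[1],d[0])),'len',np.linalg.norm(d)/2)
print('centre rel stop via front edge',(c-m)[:2]@e-.062,(c-m)[:2]@n)
f=(P['FL']+P['FR'])/2;print('overhang',-(f-m)[:2]@e)
```

```text
rest yaw 6.532753400106854 w 0.09787228234666105 scr yaw 6.3448247320233016 len 0.09907142080670008
centre rel stop via front edge -0.05087363601690765 0.0009564233473250728
overhang 0.038409079962224764
```

Run:
```python
from workcell import ctrl
print(ctrl.close_job())
```

```text
the job is handed in; nothing more can be done
None
```

The scraper is in the sharpening rest, flat, home against the stop and let go. I handed the job in at about 22.5 s; no verdict was given.

**What I did:** I pressed the scraper with the shut gripper and slid it until it overhung the tray edge by about 37 mm. I then gripped it by its sides, lifted it clear and lowered it between the cheeks. A light push of about 11 N along the rest took it to the stop, and I released it.

**Last checks:**
- **In the rest:** the overhang at the rest's front is 38.4 mm, where 38 means fully home. The centre is about 50.9 mm in front of the stop and 1 mm off the middle line, and it is square to the rest within 0.2°. The scene picture shows it lying flat, with the gripper clear and open.
- **Forces:** the highest vertical press on the tray that I read was about 15 N. At the stop I read about 11 N sideways together with 11 N downwards, about 16 N combined. Force was read only at the end of each call, so brief peaks in between are not ruled out.
- **Bystanders:** the arm did not go near the pine block, tape or pad, and they look unmoved in the pictures; I did not re-measure them.

**What did not go to plan:**
- The first drag slipped on the scraper without moving it, so I lifted, moved back and pressed harder while pulling.
- The tool tilted by about 0.045 rad during the drag. I allowed for this in the later moves.

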